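# Load the strip tubes under the bar lamp

## Task

Two of the long capped tubes are still in the slanted rest: lay each of them in an empty V-groove of the stand, under the lamp, with its cap towards the robot and its round end pushed home to the back fence, like the tubes already there. Set them down rather than dropping them, do not knock the lamp, and leave the short tube, the loaded tubes and everything else on the bench where they are.

Things in the scene. Friction and masses are not known exactly. Their poses are not given: they have to be found in the camera images.
- tube_a: one of the two tubes to load, in a slot of the slanted rest: glass 25 mm across, round at one end, a white screw cap at the other; 150 mm long in all, about 60 g (40 to 85), a grey plastic strip inside. Origin on its axis midway along it; x axis along the tube from cap to round end (at the start 25 degrees below level, cap up and towards the robot)
- tube_a_cap (a point): middle of tube_a's eight-sided cap, on the axis, 61 mm from the tube's origin; the cap is 28 mm across its flats and 28 mm long and makes up the end of the tube; at the start two of its flats are upright
- tube_a_end (a point): tip of tube_a's round end, 75 mm from its origin
- tube_b: the other tube to load, the same as tube_a in every way, in another slot of the rest
- tube_b_cap (a point): middle of tube_b's cap, as for tube_a
- tube_b_end (a point): tip of tube_b's round end, as for tube_a
- short_tube: a shorter tube of the same make, 120 mm long, in the third slot of the slanted rest; it stays there. Origin on its axis 75 mm from the tip of its round end, x axis from cap to round end
- stand: the fixed lamp stand: a white tray 215 mm (x) by 310 mm (y), 8 mm thick, with two notched black plastic rails across it, a back fence, and two 14 mm steel posts (x = +15, y = -146 and +146 mm) that carry the bar lamp. Origin on the table under it; z up; x points away from the robot, from the open front to the fence
- grooves (a point): point in the stand (its frame: x 15, y 0, z 40 mm) midway between the rails (12 mm thick, middles at the stand's x = -18 and +48 mm), level with the notch bottoms. Four grooves along x at y = -93, -31, +31, +93 mm, two empty, two taken, which ones varies. Notches 90-degree V, 16 mm deep, 32 mm wide; rail tops z = 56 mm. A tube lying in a groove has its axis at z = 57.7 mm
- fence (a point): top middle of the front face of the stand's steel back fence, at the stand's x = +78, z = 62 mm; the fence is 250 mm long in y. A loaded tube has its round end up to it and its cap out in front of the lamp
- lamp: the grey bar lamp over the grooves, fixed to the stand, with the stand's origin and axes: x from -42 to +42 mm, 272 mm long in y and clamped to the posts at its ends, underside 105 mm above the table, top 154 mm, and a black bar handle on it up to 183 mm
- loaded_a: a tube the same as tube_a, already lying in one of the stand's grooves, cap towards the robot, round end about 3 mm from the fence; it stays there. Origin and axes as for tube_a
- loaded_b: a second tube already lying in another of the stand's grooves; as loaded_a
- rest: the fixed slanted tube rest of sheet steel with two notched black rails: 200 mm wide (y), about 150 mm deep (x), 85 mm high. Origin on the table under it; x points away from the robot, down the slope
- slots (a point): where the axis of a tube in the middle slot passes above the rest's origin, 75 mm up. Slots at y = -62, 0, +62 mm, sloping down 25 degrees along x. A tube lies in V-notches of two 12 mm rails, 8 mm from its origin towards the cap and 48 mm from it towards the round end, and a plate stops its round end; the cap and the 30 mm of glass next to it are free all round
- wash_bottle: white plastic wash bottle with a bent spout reaching 51 mm from its axis, 64 mm across, 195 mm high, standing; origin under its middle
- beaker: empty glass beaker, 68 mm across, 90 mm high, standing; origin under its middle
- flask: round glass flask in a cork ring, 80 mm across, 120 mm high; origin under its middle
- reagent: small brown bottle, 60 mm across, 110 mm high, standing; origin under its middle
- vial_block: clear and white block full of small orange-capped vials, 110 by 75 mm, 70 mm high; origin under its middle

How it is judged (in metres and radians):
At the end, for the whole second after the job is handed in: both long tubes lie at rest, each down in its own V-groove of the stand (axis within 3.5 mm of the seated height, within 4 degrees of the groove's line), round end within 12 mm of the fence and cap to the front (z of tube_a in the frame of stand between 0.054 and 0.0612 m and y of tube_a in the frame of stand between -0.11 and 0.11 m and x of tube_a_end in the frame of stand between 0.066 and 0.081 m and angle between the x axis of each of tube_a, tube_b and the x axis of stand, either way round below 0.07 rad and linear speed of each of tube_a, tube_b below 0.02 m/s and z of tube_b in the frame of stand between 0.054 and 0.0612 m and y of tube_b in the frame of stand between -0.11 and 0.11 m and x of tube_b_end in the frame of stand between 0.066 and 0.081 m); the robot touches nothing.
It fails at once if the lamp is knocked (more than 8 N) (contact force between lamp and anything else above 8 N).
It fails at once if a tube is dropped (it falls free, faster than 0.5 m/s) ((linear speed of tube_a above 0.5 m/s and contact force between the fingers and tube_a below 0.05 N) or (linear speed of tube_b above 0.5 m/s and contact force between the fingers and tube_b below 0.05 N)).
It fails at once if the short tube or a loaded tube is shifted by more than 12 mm (distance of any of short_tube, loaded_a, loaded_b from where it was at the start of the episode above 0.012 m).
It fails at once if another thing on the bench is shifted by more than 25 mm (distance of any of wash_bottle, beaker, flask, reagent, vial_block from where it was at the start of the episode above 0.025 m).
It fails at once if another thing on the bench is tipped by more than 20 degrees (angle between any of wash_bottle, beaker, flask, reagent, vial_block's own z axis and vertical above 0.35 rad).
It also fails if it takes over 72 s, if anything falls off the work surface, if the arm or the gripper's body presses on something with over 40 N, if the wrist force passes 120 N, or if a joint passes its speed limit or range.

## Robot

A 6-joint arm with a two-finger parallel gripper is mounted at the origin on the work surface. World frame = base frame: x ahead of the robot, y to its left, z up, the work surface at z = 0. Lengths are in mm, angles in rad, forces in N, time in s.
With the tool pointing down it reaches from about 300 to 775 mm from the base axis. Payload 14.6 kg.
Tool frame: the origin (TCP) lies between the finger pads; the fingertips stand 8 mm ahead of it and the grasp point (between the pads) lies 11 mm behind it; z points along the fingers, y is the direction in which the jaws open and shut (so a half turn about z gives the same grasp; the last joint's range is limited). The gripper opens to 94 mm and grips with 3 to 60 N. Pads are 16 mm wide; open, the fingers measure 119 mm over their backs; the gripper's body (75 mm by 177 mm) begins 78 mm behind the grasp point.
Start: joints at [1.065, 0.3, 1.521, -0, 1.321, -0.067], TCP at [233.666, 497.885, 213.446] pointing down, gripper open.
Joint ranges: [-3.03, 3.03], [-0.79, 2.21], [0.23, 2.52], [-1.04, 4.18], [0, 3.07], [-2.55, 2.55]. Speed limits (rad/s): [2.22, 2.22, 2.57, 3.14, 3.14, 3.14].

## Interface

Orientations are given as [roll, pitch, yaw] about the fixed x, y, z axes, in that order (R = Rz(yaw) Ry(pitch) Rx(roll)).
In Python, from cell import manip, cams, models gives the robot as it stands. The module is installed in compiled form; this text tells all that it offers.
- The arm moves only by the shell command python3 -m pendant 'ROWS' [OPENING] [FORCE]. ROWS is JSON, a list that holds one entry, the list of rows, each a list of 4 numbers: the shift along the tool's x, y, z in cm, then the turn about the tool's z in rad. In form: [[[x, y, z, roll], ...]]. A call has 1 to 5 rows; each row is the pose to reach, as a shift and turn from the pose commanded when the call began, along the tool's axes at that moment; what a row does not reach only later rows make up. A row lasts 1/10 s, in which the tool goes at most 50 mm and 8.59 degrees, less where a joint would pass 70% of its speed; a pose out of reach is approached as far as the arm can. A call with a gripper value outside its range is refused whole. OPENING is the opening, from -1 (shut) to 1 (fully open), so that 0 is half open, set as the call begins (- or left out, the last holds). The fingers move at their own pace and stop on an object; FORCE is the grip in N (left out, the last holds). Time passes only in rows, so rows that repeat a pose let the fingers close. It gives the time, the measured TCP pose, the force and the opening at its end, in the units of the state.
- manip.read_state(): the state, without advancing time (a new reading comes with each control period).
- cams.camera(name): name is "side" or "top"; returns a dict with "frame" (400x640x3 uint8, red, green, blue), "K" (3x3 intrinsics, pixels), "D" ([k1, k2, p1, p2, k3] as OpenCV has them; the pictures are not rectified), "pose" (4x4, takes a point from camera to world coordinates). Camera axes: x right, y down, z forward; pixel columns grow to the right and rows downward; lengths in mm; the calibration is good to about 2 mm. A picture is of the moment at which its call begins. There is no depth.
- manip.sign_off(): hands the job in, once; it reports no verdict.
Trained networks look in the newest picture that a camera, given by its name, has taken for a name from the list of things; names that differ only in an ending like _2 or _b are one class to them, and where a whole thing is asked for, a point or a joint stands for the part that bears it (a point fixed in the world has none). Each returns a list of dicts, best first, with "score" (0 to 1); they miss things now and then, are a little off and sometimes report something else, mostly with a low value. They report only what shows in the picture. A call takes as long as a camera call.
- models.regions_of(camera, name): "pixels" (400x640 bool, what is visible of it) and "point" ([column, row] in pixels, amid what is visible of it).
The state is a dict: "clock": time; "joints": joint angles; "qd": joint speeds; "effort": joint torques, N m; "eef_pos": TCP position; "eef_rot": TCP orientation; "wrist_force": force on the tool from outside, world axes, zero at the start; "moment": the same for the moment, N m; "finger_gap": finger opening in mm.
Only numpy, scipy, OpenCV 4.12 (cv2) and the standard library are available. Lean on these libraries where they do the work, as an engineer would, in place of code of your own. Each camera call takes 0.05 s, during which the arm holds its last target.

## Working session

There is one attempt and no reset: what is moved stays moved. The work goes in short steps, Python scripts to look and compute and a shell command to move; the robot and the scene stay as the last step left them, time stands still between calls to the robot, and variables do not carry over. Pictures are saved under pics/ and viewed, and the job is handed in when it is done.

```bash
mkdir -p pics; ls
python3 - <<'E'
from cell import manip, cams, models
import cv2
print(manip.read_state())
for n in("side","top"):
    c=cams.camera(n); cv2.imwrite(f"pics/{n}0.png",c["frame"][:,:,::-1]); print(n,c["K"],c["D"],c["pose"])
    for o in ["tube_a","tube_a_cap","short_tube","stand","lamp","rest","loaded_a","grooves","fence","slots","tube_a_end","wash_bottle","beaker","flask","reagent","vial_block"]:
        try:
            r=models.regions_of(n,o); print(o,[(round(x["score"],2),[round(float(v)) for v in x["point"]],int(x["pixels"].sum())) for x in r])
        except Exception as e: print(o,e)
E
```

```text
pics
{'clock': 0.0, 'joints': array([ 1.06538727e+00,  3.00519207e-01,  1.52160679e+00,  4.33328716e-06,
        1.32073809e+00, -6.65750928e-02]), 'qd': array([ 1.32372401e-04, -5.15756238e-05,  1.88768666e-03,  1.06350064e-03,
       -2.34728149e-03,  1.44487067e-05]), 'effort': array([-1.67504575e-03, -5.31813347e+01, -3.52729475e+01,  7.07414676e-02,
        2.44690699e-02, -7.86356213e-05]), 'eef_pos': array([233.54220653, 497.65027754, 212.84907934]), 'eef_rot': array([-3.14032432e+00, -8.87709726e-05,  2.70275756e+00]), 'wrist_force': array([ 0.56065137, -0.30302249, -0.48599935]), 'moment': array([0.00907976, 0.00129833, 0.03819431]), 'finger_gap': 93.94538444139779}
side [[514.84617023   0.         318.77484597]
 [  0.         514.84617023 206.08758236]
 [  0.           0.           1.        ]] [-0.02297048  0.          0.          0.          0.        ] [[ 9.56380998e-01 -1.58726936e-01  2.45236920e-01  2.65134660e+02]
 [-2.91758102e-01 -4.77107490e-01  8.29002806e-01 -1.07532018e+03]
 [-1.45807040e-02 -8.64392389e-01 -5.02606407e-01  7.26883755e+02]
 [ 0.00000000e+00  0.
[... 1547 characters left out ...]
352), (0.37, [384, 183], 6065)]
stand [(0.84, [383, 184], 6042), (0.25, [452, 242], 859)]
lamp [(0.71, [387, 179], 2830)]
rest [(0.79, [228, 208], 1644), (0.65, [208, 217], 370), (0.41, [286, 151], 556), (0.38, [383, 184], 5929)]
loaded_a [(0.6, [375, 200], 141)]
grooves [(0.68, [386, 186], 5956), (0.49, [370, 198], 147)]
fence []
slots [(0.85, [230, 207], 1657)]
tube_a_end [(0.68, [230, 214], 347), (0.59, [209, 223], 339)]
wash_bottle [(0.87, [281, 198], 375)]
beaker [(0.77, [274, 246], 344), (0.18, [226, 212], 274)]
flask [(0.65, [373, 201], 92)]
reagent [(0.72, [248, 207], 276), (0.67, [451, 210], 357)]
vial_block [(0.75, [455, 242], 910), (0.43, [211, 222], 368), (0.35, [228, 216], 322)]
```

Run:
```python
import cv2
a=cv2.imread("pics/side0.png"); b=cv2.imread("pics/top0.png")
cv2.imwrite("pics/s0z.png",cv2.resize(a[110:310,220:480],None,fx=3,fy=3,interpolation=cv2.INTER_CUBIC))
cv2.imwrite("pics/t0z.png",cv2.resize(b[100:300,180:490],None,fx=2.58,fy=2.58,interpolation=cv2.INTER_CUBIC))
```

```text
(no output)
```

View pics/side0.png

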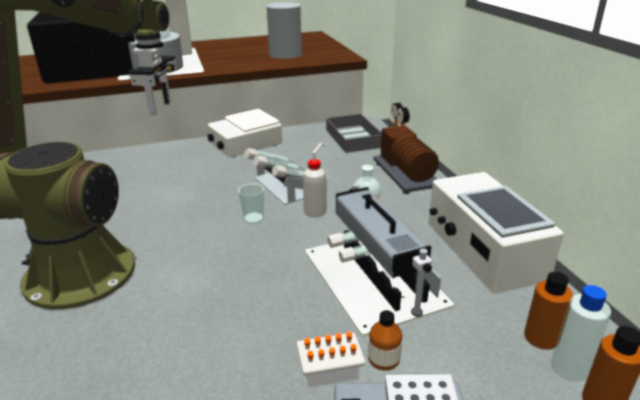

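View pics/top0.png

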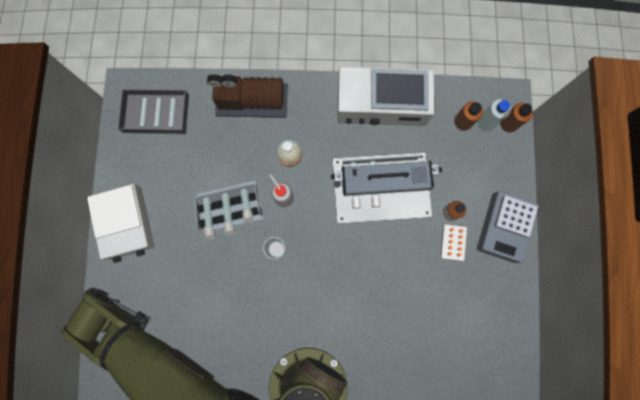

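```bash
ls -la pics
```

```text
total 1716
drwxr-xr-x 2 agent agent   4096 Dec  7 02:56 .
drwxr-xr-x 3 agent agent   4096 Dec  7 02:56 ..
-rw-r--r-- 1 agent agent 478308 Dec  7 02:56 s0z.png
-rw-r--r-- 1 agent agent 354174 Dec  7 02:56 side0.png
-rw-r--r-- 1 agent agent 481630 Dec  7 02:56 t0z.png
-rw-r--r-- 1 agent agent 429481 Dec  7 02:56 top0.png
```

View pics/s0z.png

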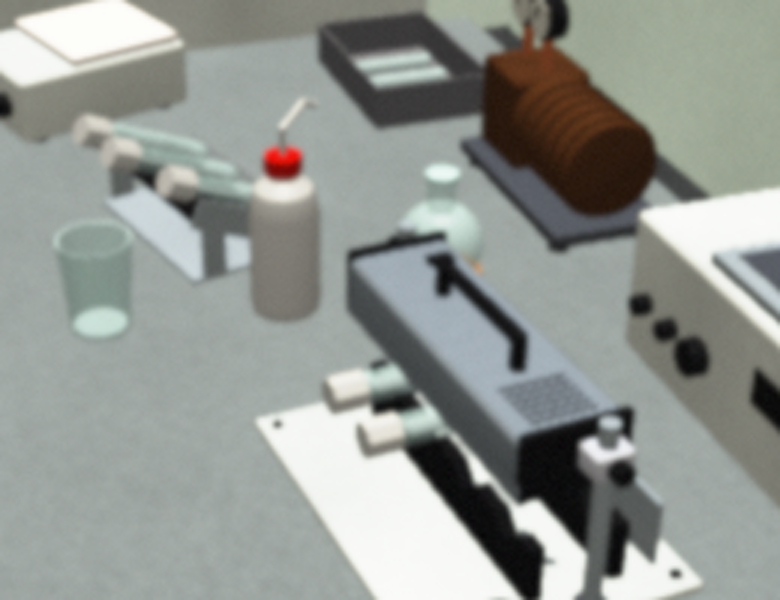

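View pics/t0z.png

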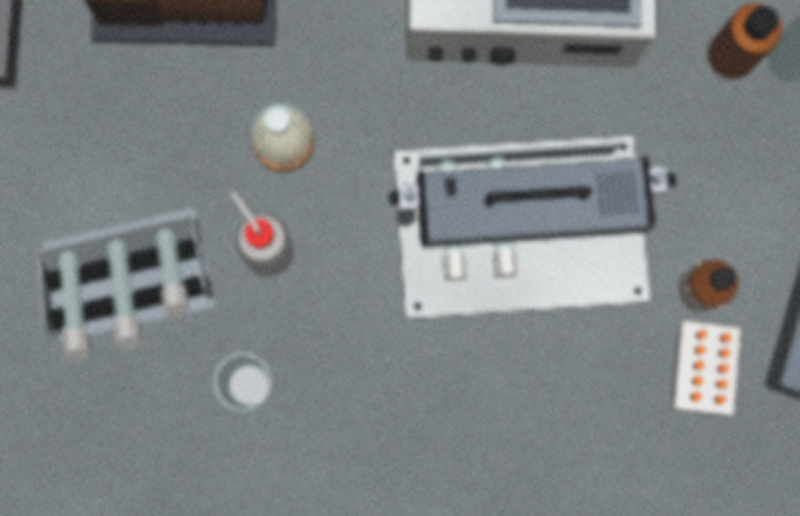

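Both views are clear. In the top view the long tubes are the left and middle ones in the rest, with caps at about (209,232) and (229,227). The short tube is on the right at (248,214). The taken grooves are the left two, with caps at (356,202) and (375,201), so the grooves at y = -31 and -93 are empty. Next I'll fit the poses.

```bash
cat > h.py <<'E'
import numpy as np, cv2
from cell import manip,cams,models
def proj(c,P):
    T=np.linalg.inv(c["pose"]); P=np.atleast_2d(P).astype(float)
    rv,_=cv2.Rodrigues(T[:3,:3])
    return cv2.projectPoints(P,rv,T[:3,3],c["K"],np.array(c["D"]))[0].reshape(-1,2)
def ray(c,uv):
    p=cv2.undistortPoints(np.array([[uv]],float),c["K"],np.array(c["D"])).ravel()
    d=c["pose"][:3,:3]@np.array([p[0],p[1],1]); return c["pose"][:3,3],d
def atz(c,uv,z):
    o,d=ray(c,uv); return (o+d*(z-o[2])/d[2])
def pose2(x,y,yaw):
    def f(P):
        P=np.atleast_2d(P).astype(float); R=np.array([[np.cos(yaw),-np.sin(yaw),0],[np.sin(yaw),np.cos(yaw),0],[0,0,1]])
        return P@R.T+[x,y,0]
    return f
def zoom(img,r,f): # r= c0,c1,r0,r1
    return cv2.resize(img[r[2]:r[3],r[0]:r[1],::-1],None,fx=f,fy=f,interpolation=cv2.INTER_CUBIC)
def draw(z,r,f,pts,col,closed=False):
    q=((np.array(pts)-[r[0],r[2]]+0.5)*f-0.5)
    cv2.polylines(z,[np.round(q*8).astype(np.int32)],closed,col,1,cv2.LINE_AA,3)
E
python3 - <<'E'
from h import *
c=cams.camera("top");s=cams.camera("side")
# rough corners in zoom t0z: (x/2.58+180,y/2.58+100)
g=lambda x,y:(x/2.58+180,y/2.58+100)
for n,p,z in [("FL",g(407,316),8),("FR",g(648,298),8),("BR",g(633,138),8),("BL",g(395,152),8),
 ("restL",g(42,245),8),("capA",g(76,340),101),("capB",g(126,328),101),("capS",g(175,294),88),("wash",g(260,232),190),("beaker",g(249,385),0),("flask",g(278,118),120),("reag",g(722,277),110),
 ("ld1",g(455,264),64),("ld2",g(505,262),64)]: print(n,atz(c,p,z).round(1))
cv2.imwrite("pics/rest_side.png",zoom(s["frame"],(230,340,130,230),7))
cv2.imwrite("pics/rest_top.png",zoom(c["frame"],(185,275,170,250),7.3))
E
```

```text
FL [522.2 -82.2   8. ]
FR [ 553.1 -387.5    8. ]
BR [ 760.9 -369.4    8. ]
BL [733. -62.   8.]
restL [599.8 385.5   8. ]
capA [472.7 312.6 101. ]
capB [488.8 253.5 101. ]
capS [532.5 199.   88. ]
wash [593.6  90.7 190. ]
beaker [430.4 113.9   0. ]
flask [744.5  81.1 120. ]
reag [ 568.1 -454.5  110. ]
ld1 [ 581.7 -137.7   64. ]
ld2 [ 585.9 -198.9   64. ]
```

View pics/rest_side.png

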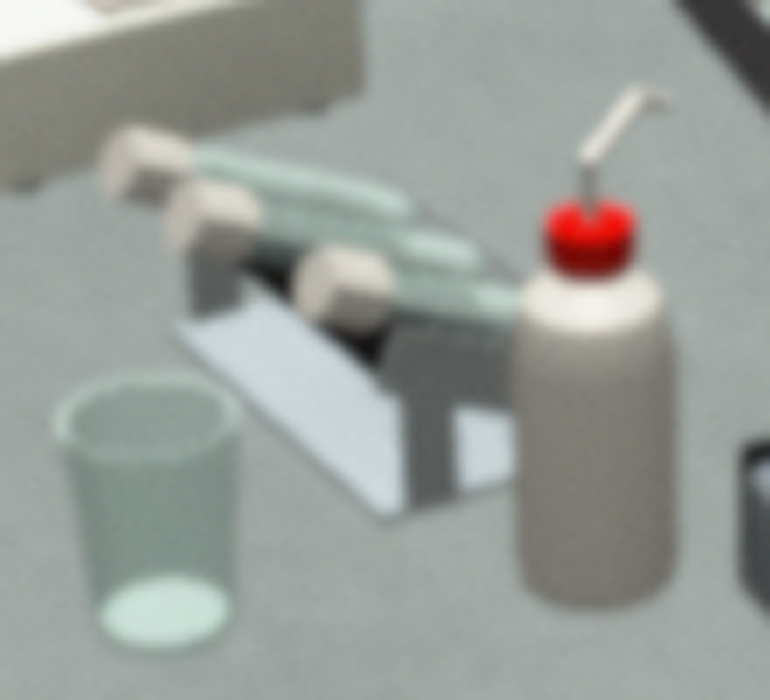

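View pics/rest_top.png

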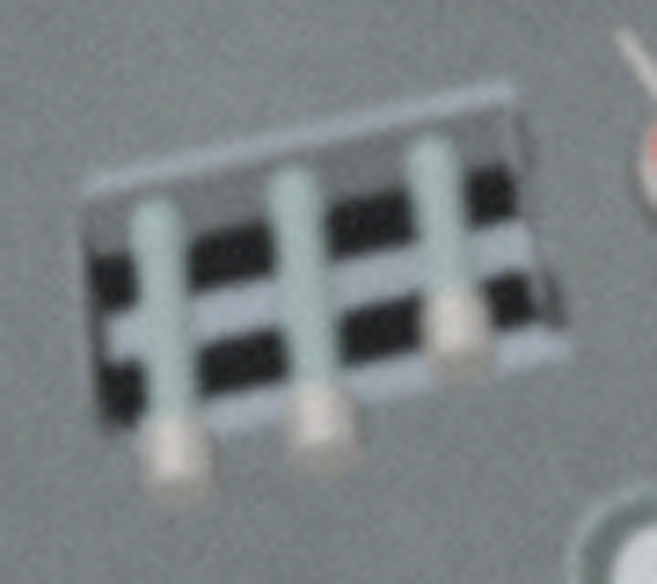

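```bash
cat > fit.py <<'E'
from h import *
from scipy.optimize import least_squares
c=cams.camera("top");s=cams.camera("side")
T=lambda x,y:(x/7.3+185-.43,y/7.3+170-.43); S=lambda x,y:(x/7+230-.43,y/7+130-.43)
a=np.radians(25)
def ax(slot,u): return [u*np.cos(a),slot,75-u*np.sin(a)]
obs=[(c,T(177,460),62,-61),(c,T(322,427),0,-61),(c,T(458,330),-62,-31),
(s,S(146,165),62,-61),(s,S(213,218),0,-61),(s,S(345,290),-62,-31)]
tips=[(c,T(155,197),62),(c,T(293,164),0),(c,T(432,137),-62)]
def res(p,full=False):
    f=pose2(*p[:3]); r=[]
    for k,uv,sl,u in obs: r+=list(proj(k,f(ax(sl,u+p[3])))[0]-uv)
    for k,uv,sl in tips: r+=list((proj(k,f(ax(sl,72+p[3])))[0]-uv)*.5)
    return np.array(r)
q=least_squares(res,[560,240,-.2,0],x_scale=[100,100,1,10]); print("rest",q.x.round(3),q.fun.round(1))
np.save("rest.npy",q.x)
E
python3 fit.py
```

```text
rest [ 5.42903e+02  2.68414e+02  2.55000e-01 -3.84900e+00] [ 0.2 -0.1 -0.  -0.1 -0.1  0.6  0.5  0.2  0.2  0.1  0.1 -0.5 -0.   0.4
 -0.1  0.5 -0.2  0.2]
```

Run:
```python
from h import *
c=cams.camera("top");s=cams.camera("side")
cv2.imwrite("pics/st_side.png",zoom(s["frame"],(300,460,180,330),5))
cv2.imwrite("pics/st_top.png",zoom(c["frame"],(325,450,145,230),6.4))
```

```text
(no output)
```

View pics/st_side.png

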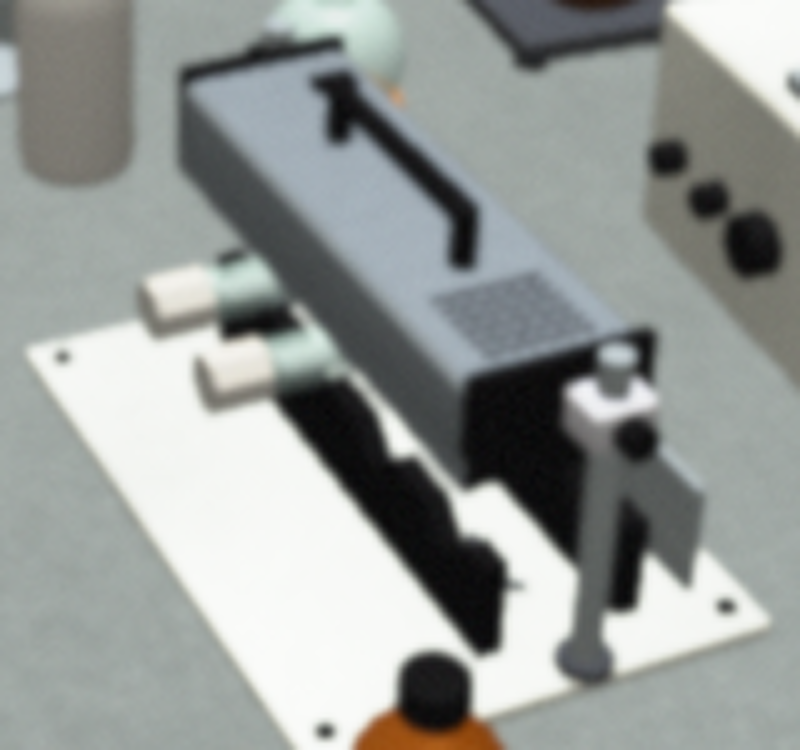

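View pics/st_top.png

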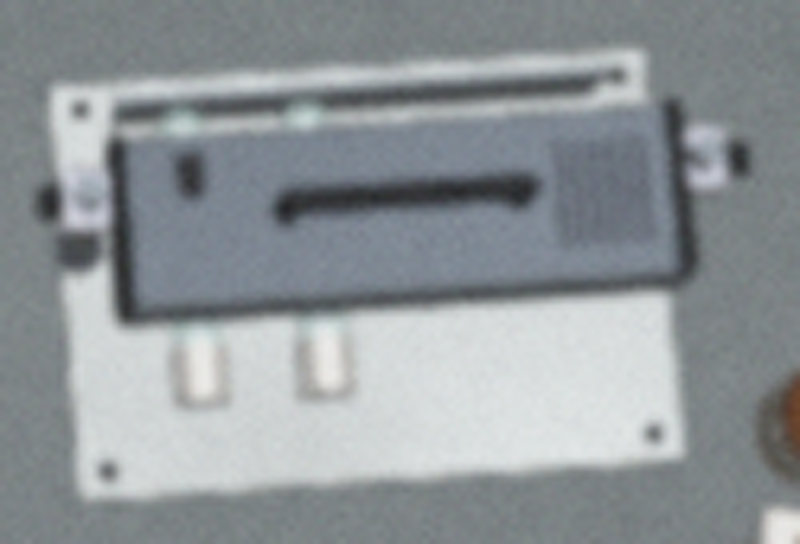

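```bash
cat > fit2.py <<'E'
from h import *
from scipy.optimize import least_squares
c=cams.camera("top");s=cams.camera("side")
T=lambda x,y:(x/6.4+325-.43,y/6.4+145-.43); S=lambda x,y:(x/5+300-.4,y/5+180-.4)
def obs(cx):
    a,b=cx-107.5,cx+107.5
    return [(c,T(52,88),(b,155,8)),(c,T(643,52),(b,-155,8)),(c,T(684,455),(a,-155,8)),(c,T(83,498),(a,155,8)),
    (c,T(113,140),(42,136,154)),(c,T(678,102),(42,-136,154)),(c,T(125,322),(-42,136,154)),(c,T(688,278),(-42,-136,154)),
    (c,T(201,368),(-61,93,57.7)),(c,T(326,360),(-61,31,57.7)),
    (s,S(25,350),(a,155,8)),(s,S(770,623),(b,-155,8)),(s,S(180,75),(-42,136,154)),(s,S(342,42),(42,136,154)),(s,S(465,378),(-42,-136,154)),(s,S(655,335),(42,-136,154)),
    (s,S(178,296),(-61,93,57.7)),(s,S(236,370),(-61,31,57.7))]
def res(p):
    f=pose2(*p[:3])
    return np.concatenate([proj(k,f(P))[0]-uv for k,uv,P in obs(p[3])])
q=least_squares(res,[640,-220,.05,0],x_scale=[100,100,1,10],loss="soft_l1"); print("stand",q.x.round(3)); print(q.fun.reshape(-1,2).round(1).tolist())
np.save("stand.npy",q.x)
# overlays
f=pose2(*q.x[:3]); cx=q.x[3]
R=np.load("rest.npy"); g=pose2(*R[:3]); an=np.radians(25)
def box(x0,x1,y0,y1,z): return [(x0,y0,z),(x1,y0,z),(x1,y1,z),(x0,y1,z)]
for cam,r,sc,n in [(c,(185,450,140,250),3,"ov_t"),(s,(230,460,125,330),3.4,"ov_s")]:
    z=zoom(cam["frame"],r,sc)
    for b,col in [(box(cx-107.5,cx+107.5,-155,155,8),(0,0,255)),(box(-42,42,-136,136,154),(0,255,0)),(box(-42,42,-136,136,105),(0,255,255)),(box(-24,-12,-120,120,56),(255,0,255)),(box(42,54,-120,120,56),(255,0,255)),(box(78,80,-125,125,62),(255,255,0))]:
        draw(z,r,sc,proj(cam,f(b)),col,True)
    for y in (93,31,-31,-93): draw(z,r,sc,proj(cam,f([(-75,y,57.7),(75,y,57.7)])),(0,0,255))
    for y,l in ((62,-75),(0,-75),(-62,-45)): draw(z,r,sc,proj(cam,g([((u+R[3])*np.cos(an),y,75-(u+R[3])*np.sin(an)) for u in (l,75)])),(0,0,255))
    cv2.imwrite(f"pics/{n}.png",z)
E
python3 fit2.py
```

```text
stand [ 6.49781e+02 -2.22809e+02  8.90000e-02 -6.77200e+00]
[[-0.3, -0.4], [-0.0, -0.1], [-0.3, 0.9], [-0.9, 0.1], [-1.2, -1.2], [0.1, -0.4], [-1.2, -2.0], [1.2, -0.6], [-0.4, 0.8], [-0.5, 0.9], [-0.0, -0.3], [0.2, 0.2], [-0.5, -0.2], [-0.2, -0.5], [0.5, 3.3], [0.8, 1.8], [-0.3, 1.8], [-0.7, 1.4]]
```

View pics/ov_t.png

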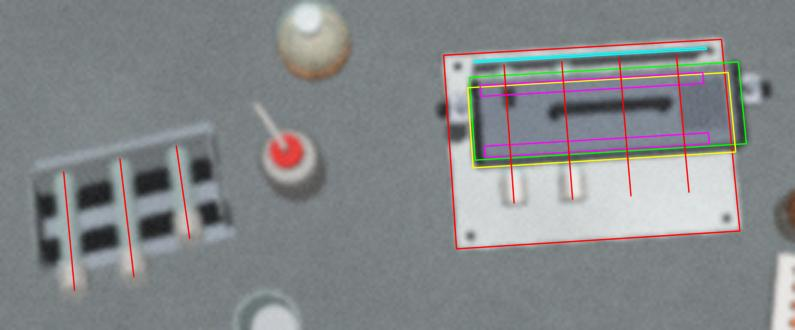

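View pics/ov_s.png

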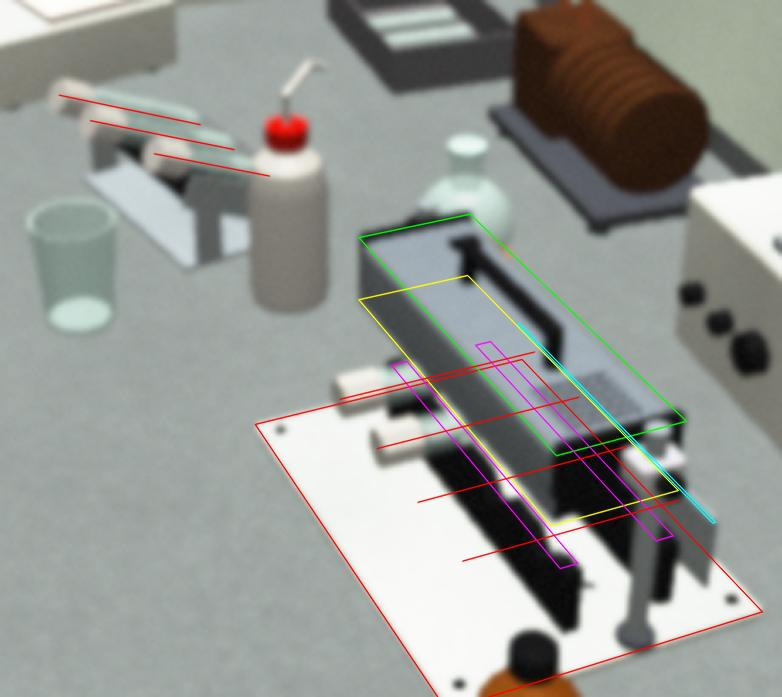

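```bash
cat >> fit2.py <<'E'
for cam,r,sc,n in [(c,(325,450,145,230),6.4,"ov_t2"),(s,(330,460,180,330),5,"ov_s2")]:
    z=zoom(cam["frame"],r,sc)
    for b,col in [(box(cx-107.5,cx+107.5,-155,155,8),(0,0,255)),(box(-42,42,-136,136,154),(0,255,0)),(box(-42,42,-136,136,105),(0,255,255)),(box(-24,-12,-120,120,56),(255,0,255)),(box(78,80,-125,125,62),(255,255,0))]:
        draw(z,r,sc,proj(cam,f(b)),col,True)
    for y in (93,31,-31,-93): draw(z,r,sc,proj(cam,f([(-75,y,57.7),(75,y,57.7)])),(0,0,255))
    for y in (-146,146): draw(z,r,sc,proj(cam,f([(15,y,8),(15,y,170)])),(0,0,255))
    cv2.imwrite(f"pics/{n}.png",z)
E
python3 fit2.py
```

```text
stand [ 6.49781e+02 -2.22809e+02  8.90000e-02 -6.77200e+00]
[[-0.3, -0.4], [-0.0, -0.1], [-0.3, 0.9], [-0.9, 0.1], [-1.2, -1.2], [0.1, -0.4], [-1.2, -2.0], [1.2, -0.6], [-0.4, 0.8], [-0.5, 0.9], [-0.0, -0.3], [0.2, 0.2], [-0.5, -0.2], [-0.2, -0.5], [0.5, 3.3], [0.8, 1.8], [-0.3, 1.8], [-0.7, 1.4]]
```

View pics/ov_t2.png

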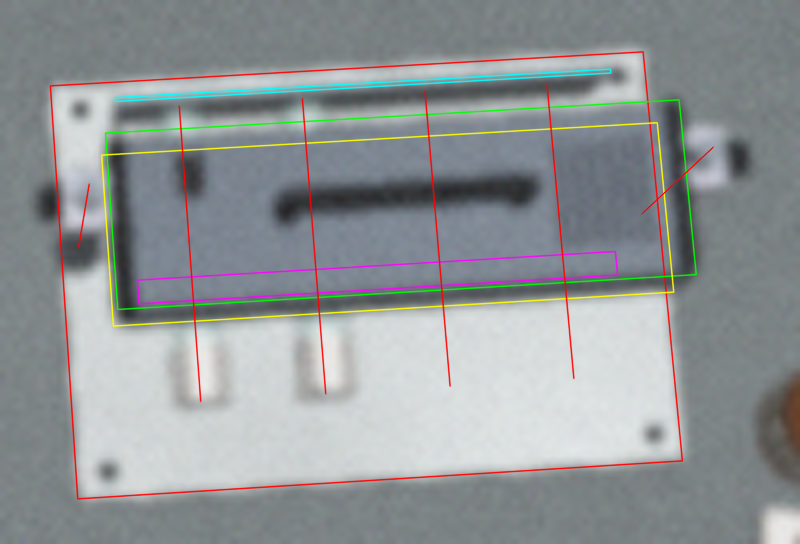

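View pics/ov_s2.png

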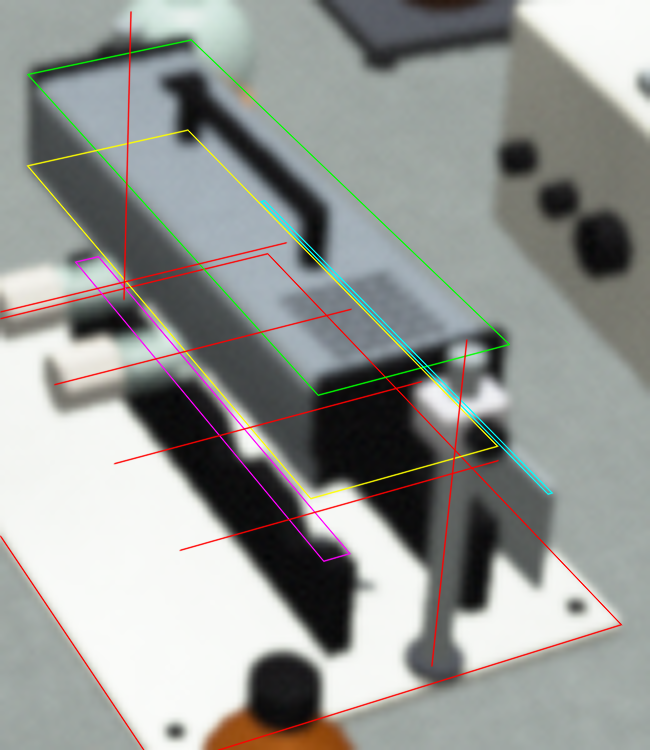

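```bash
cat > fit3.py <<'E'
from h import *
import copy
from scipy.optimize import least_squares
from scipy.spatial.transform import Rotation as Ro
c=cams.camera("top");s=cams.camera("side")
T=lambda x,y:(x/6.4+325-.43,y/6.4+145-.43); S=lambda x,y:(x/5+300-.4,y/5+180-.4)
T1=lambda x,y:(x/7.3+185-.43,y/7.3+170-.43); S1=lambda x,y:(x/7+230-.43,y/7+130-.43)
S2=lambda x,y:(x/5+330-.4,y/5+180-.4)
def obs(cx):
    a,b=cx-107.5,cx+107.5
    return [(0,T(52,88),(b,155,8)),(0,T(643,52),(b,-155,8)),(0,T(684,455),(a,-155,8)),(0,T(83,498),(a,155,8)),
    (0,T(111,140),(42,136,154)),(0,T(675,102),(42,-136,154)),(0,T(123,322),(-42,136,154)),(0,T(690,278),(-42,-136,154)),
    (0,T(201,368),(-61,93,57.7)),(0,T(326,360),(-61,31,57.7)),(0,T(115,103),(78,125,62)),(0,T(600,78),(78,-125,62)),
    (1,S(25,350),(a,155,8)),(1,S(770,623),(b,-155,8)),(1,S(180,75),(-42,136,154)),(1,S(342,42),(42,136,154)),(1,S(465,378),(-42,-136,154)),(1,S(655,333),(42,-136,154)),(1,S(465,485),(-42,-136,105)),
    (1,S(178,296),(-61,93,57.7)),(1,S(236,370),(-61,31,57.7)),(1,S2(553,492),(78,-125,62)),(1,S2(435,665),(15,-146,8))]
a=np.radians(25)
def ax(slot,u): return [u*np.cos(a),slot,75-u*np.sin(a)]
robs=[(0,T1(177,460),62,-61),(0,T1(322,427),0,-61),(0,T1(458,330),-62,-31),(1,S1(146,165),62,-61),(1,S1(213,218),0,-61),(1,S1(345,290),-62,-31),(0,T1(155,197),62,72),(0,T1(293,164),0,72),(0,T1(432,137),-62,72)]
def corr(cam,w):
    k=dict(cam);P=cam["pose"].copy();P[:3,:3]=P[:3,:3]@Ro.from_rotvec(w[:3]/1000).as_matrix();P[:3,3]+=w[3:];k["pose"]=P;return k
def res(p):
    cs=[corr(c,p[8:14]),corr(s,p[14:20])]
    f=pose2(p[0],p[1],p[2]);g=pose2(p[4],p[5],p[6])
    r=[(proj(cs[k],f(P))[0]-uv)/.7 for k,uv,P in obs(p[3])]+[(proj(cs[k],g(ax(sl,u+p[7])))[0]-uv)/.7 for k,uv,sl,u in robs]
    return np.concatenate(r+[p[8:11]/1.5,p[11:14]/1.5,p[14:17]/1.5,p[17:20]/1.5])
p0=np.r_[650,-223,.089,-6,543,268,.255,-4,np.zeros(12)]
q=least_squares(res,p0,loss="soft_l1",x_scale=np.r_[100,100,1,10,100,100,1,10,np.ones(12)])
J=q.jac;sd=np.sqrt(np.diag(np.linalg.inv(J.T@J)))
print(q.x.round(3).tolist());print(sd[:8].round(3));print((res(q.x)[:64]*.7).reshape(-1,2).round(1).tolist())
np.save("fit.npy",q.x)
E
python3 fit3.py
```

```text
[650.649, -222.441, 0.091, -7.262, 540.725, 268.857, 0.25, -0.115, 0.222, -0.38, -0.616, 0.197, 0.405, 0.788, -0.06, 0.234, 0.535, -0.197, -0.405, -0.719]
[1.976e+00 2.239e+00 4.000e-03 1.184e+00 5.117e+00 2.632e+00 1.300e-02
 5.543e+00]
[[-0.2, -0.2], [0.1, -0.0], [-0.1, 0.9], [-0.6, 0.3], [-0.7, -1.1], [0.7, -0.5], [-0.7, -2.0], [1.1, -0.7], [-0.2, 0.8], [-0.2, 0.9], [0.2, -0.2], [1.7, -0.9], [-0.1, -0.7], [0.3, -0.5], [-0.4, -0.7], [-0.2, -1.0], [1.0, 2.6], [1.1, 1.4], [-0.5, 1.9], [-0.1, 1.3], [-0.4, 0.8], [-0.8, -0.5], [-0.3, -0.6], [0.1, -0.4], [-0.1, -0.2], [-0.1, 0.5], [0.8, 0.1], [0.3, 0.0], [0.2, -0.5], [0.2, 0.5], [0.0, 0.9], [-0.2, 0.4]]
```

Run:
```python
from h import *
a=np.radians(25)
q=np.load("fit.npy")
for r in (np.load("rest.npy"),q[4:8]):
    f=pose2(*r[:3])
    for y in (62,0): print(y,f([((u+r[3])*np.cos(a),y,75-(u+r[3])*np.sin(a)) for u in(-75,-67,-61,75)]).round(1).tolist())
for x in(np.load("stand.npy"),q[:4]):
    f=pose2(*x[:3])
    for y in(-31,-93): print(y,f([(u,y,57.7) for u in(-85,-80,-75,75)]).round(1).tolist())
```

```text
62 [[458.1, 310.4, 108.3], [465.1, 312.2, 104.9], [470.4, 313.6, 102.4], [589.6, 344.7, 44.9]]
0 [[473.8, 250.4, 108.3], [480.8, 252.2, 104.9], [486.0, 253.6, 102.4], [605.3, 284.7, 44.9]]
62 [[459.4, 312.1, 106.7], [466.5, 313.9, 103.4], [471.7, 315.3, 100.8], [591.2, 345.7, 43.4]]
0 [[474.8, 252.0, 106.7], [481.8, 253.8, 103.4], [487.1, 255.2, 100.8], [606.5, 285.6, 43.4]]
-31 [[567.9, -261.2, 57.7], [572.9, -260.8, 57.7], [577.8, -260.4, 57.7], [727.2, -247.0, 57.7]]
-93 [[573.4, -323.0, 57.7], [578.4, -322.6, 57.7], [583.3, -322.1, 57.7], [732.8, -308.8, 57.7]]
-31 [[568.8, -261.1, 57.7], [573.8, -260.6, 57.7], [578.8, -260.1, 57.7], [728.2, -246.5, 57.7]]
-93 [[574.5, -322.8, 57.7], [579.5, -322.3, 57.7], [584.4, -321.9, 57.7], [733.8, -308.2, 57.7]]
```

```bash
cat > go.py <<'E'
# usage: go.py x y z yaw -> tool shift from measured pose
import sys
from h import *
from scipy.spatial.transform import Rotation as Ro
st=manip.read_state(); R=Ro.from_euler("xyz",st["eef_rot"]).as_matrix(); p=st["eef_pos"]
x,y,z,yaw=map(float,sys.argv[1:5])
R2=Ro.from_euler("xyz",[np.pi,0,st["eef_rot"][2]]).as_matrix()
d=R2.T@(np.array([x,y,z])-p)/10
dy=(yaw-st["eef_rot"][2]+np.pi/2)%np.pi-np.pi/2 if len(sys.argv)<6 else (yaw-st["eef_rot"][2])
dy=(dy+np.pi)%(2*np.pi)-np.pi
print("t",round(st["clock"],2),"pos",p.round(1),"rot",st["eef_rot"].round(3),"gap",round(st["finger_gap"],1),"F",st["wrist_force"].round(1),"q6",st["joints"][5].round(2))
print("shift cm",d.round(2),"roll",round(-dy,3))
E
python3 go.py 466 313 180 3.395
```

```text
t 2.3 pos [233.7 497.9 213.5] rot [ 3.142 -0.     2.703] gap 94.2 F [ 0.1  0.3 -0.2] q6 -0.07
shift cm [-28.89  -6.87   3.35] roll -0.692
```

```bash
python3 -m pendant '[[[-28.89,-6.87,3.35,-0.692],[-28.89,-6.87,3.35,-0.692],[-28.89,-6.87,3.35,-0.692],[-28.89,-6.87,3.35,-0.692],[-28.89,-6.87,3.35,-0.692]]]' 0.15 15; python3 go.py 466 313 160 3.395
```

```text
clock: 2.8
eef_pos: [412.6, 355.8, 187.9]
eef_rot: [3.141, 0.0, -2.893]
wrist_force: [0.4, 0.1, -0.5]
finger_gap: 57.6
t 2.8 pos [412.6 355.8 187.9] rot [ 3.141  0.    -2.893] gap 57.6 F [ 0.4  0.1 -0.5] q6 -1.18
shift cm [-4.12 -5.46  2.79] roll -0.005
```

```bash
python3 -m pendant '[[[0,0,0,0],[0,0,0,0]]]'; python3 go.py 466 313 150 3.395
```

```text
clock: 3.0
eef_pos: [411.8, 356.5, 187.7]
eef_rot: [-3.142, -0.0, -2.902]
wrist_force: [-0.4, 0.3, -0.2]
finger_gap: 54.1
t 3.0 pos [411.8 356.5 187.7] rot [-3.142 -0.    -2.902] gap 54.1 F [-0.4  0.3 -0.2] q6 -1.16
shift cm [-4.23 -5.51  3.77] roll -0.014
```

```bash
python3 -m pendant '[[[-4.23,-5.51,2.0,-0.014],[-4.23,-5.51,3.77,-0.014],[-4.23,-5.51,3.77,-0.014]]]'
python3 - <<'E'
from h import *
for n,r,f in(("top",(170,290,150,260),5),("side",(220,330,90,200),5)):
    k=cams.camera(n); cv2.imwrite(f"pics/a1{n}.png",zoom(k["frame"],r,f))
E
python3 go.py 466 313 100 3.395
```

```text
clock: 3.3
eef_pos: [465.4, 312.7, 147.6]
eef_rot: [-3.14, -0.004, -2.888]
wrist_force: [0.4, -0.1, -0.0]
finger_gap: 53.8
t 3.4 pos [464.9 314.6 150.4] rot [ 3.141e+00 -1.000e-03 -2.885e+00] gap 54.2 F [ 0.1 -0.2  0.5] q6 -1.3
shift cm [-0.06 -0.18  5.04] roll 0.003
```

View pics/a1top.png

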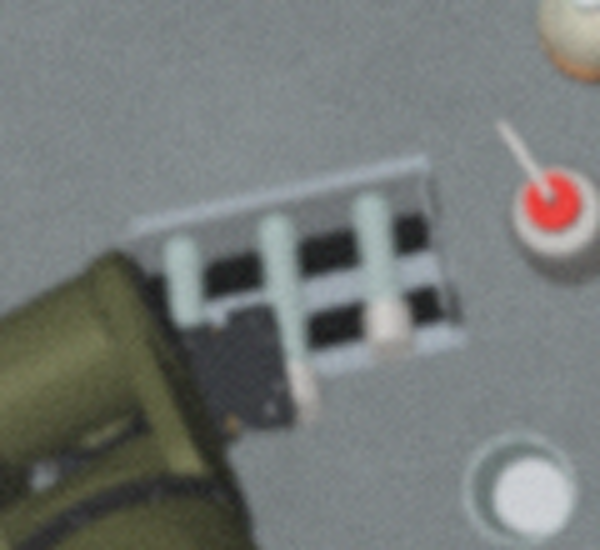

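View pics/a1side.png

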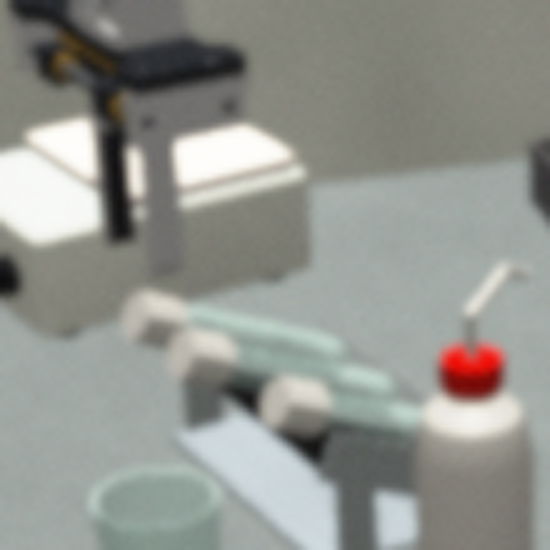

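```bash
python3 -m pendant '[[[0,0,2.5,0],[0,0,5.0,0],[0,0,5.0,0],[0,0,5.0,0]]]' && python3 -m pendant '[[[0,0,0,0],[0,0,0,0],[0,0,0,0],[0,0,0,0],[0,0,0,0]]]' -0.9 15;  python3 -m pendant '[[[0,0,0,0],[0,0,0,0],[0,0,0,0]]]'
python3 - <<'E'
from h import *
for n,r,f in(("side",(220,330,90,200),5),):
    k=cams.camera(n); cv2.imwrite(f"pics/a2{n}.png",zoom(k["frame"],r,f))
E
python3 go.py 466 313 100 3.395
```

```text
clock: 3.8
eef_pos: [465.4, 314.9, 101.6]
eef_rot: [3.141, 0.001, -2.884]
wrist_force: [0.6, -0.1, 0.6]
finger_gap: 53.9
clock: 4.3
eef_pos: [465.9, 313.7, 100.5]
eef_rot: [-3.142, 0.001, -2.885]
wrist_force: [0.2, -1.3, 1.3]
finger_gap: 27.9
clock: 4.6
eef_pos: [465.8, 313.6, 100.3]
eef_rot: [-3.142, 0.0, -2.885]
wrist_force: [-0.1, -2.0, 2.1]
finger_gap: 28.0
t 4.65 pos [465.8 313.7 100.2] rot [-3.142  0.    -2.885] gap 27.9 F [-0.3 -1.9  2. ] q6 -1.3
shift cm [-0.   -0.07  0.02] roll 0.003
```

View pics/a2side.png

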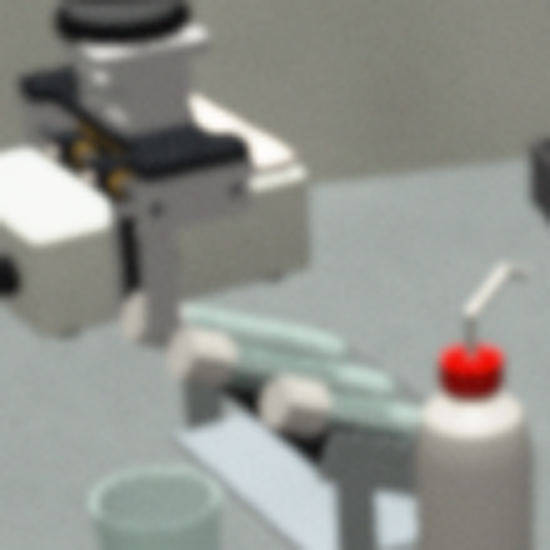

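```bash
python3 -m pendant '[[[0,0,-2,0],[0,0,-5,0],[0,0,-8.5,0],[0,0,-12.5,0],[0,0,-16,0]]]' - 20 && python3 -m pendant '[[[0,0,-2.5,0],[0,0,-3,0],[0,0,-3,0]]]'
python3 - <<'E'
from h import *
for n,r,f in(("side",(200,330,30,200),4),):
    k=cams.camera(n); cv2.imwrite(f"pics/a3{n}.png",zoom(k["frame"],r,f))
E
python3 go.py 340 -200 290 3.232
```

```text
clock: 5.15
eef_pos: [465.5, 313.7, 261.9]
eef_rot: [3.141, 0.0, -2.885]
wrist_force: [-0.3, 0.4, -0.1]
finger_gap: 27.3
clock: 5.45
eef_pos: [465.7, 313.8, 289.7]
eef_rot: [3.141, -0.0, -2.885]
wrist_force: [0.1, -0.0, -1.5]
finger_gap: 27.7
t 5.5 pos [465.5 313.6 288.6] rot [-3.141e+00 -2.000e-03 -2.885e+00] gap 27.7 F [ 0.3 -0.5  0.5] q6 -1.3
shift cm [ 25.18 -46.49  -0.14] roll 0.166
```

View pics/a3side.png

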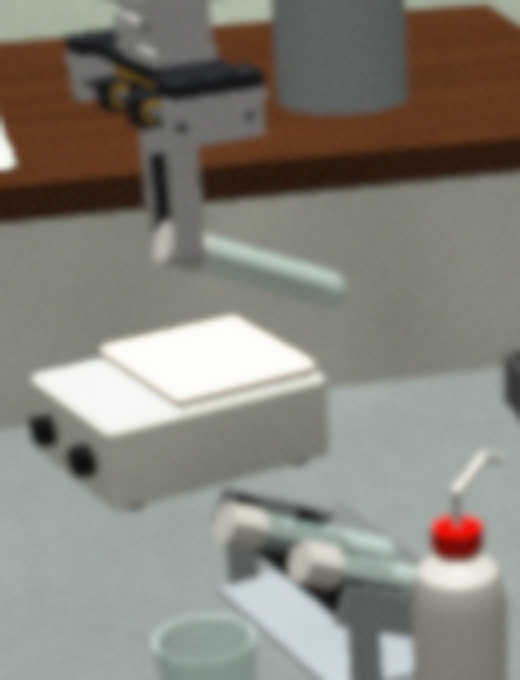

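```bash
python3 -m pendant '[[[1.0,-1.8,0,0],[2.8,-5.1,0,0],[4.8,-8.8,0,0],[6.8,-12.5,0,0],[8.8,-16.2,0,0]]]' && python3 -m pendant '[[[2,-3.7,0,0],[4.0,-7.4,0,0],[6.0,-11.1,0,0],[8,-14.8,0,0],[10,-18.5,0,0]]]' && python3 -m pendant '[[[1.6,-3.1,0,0.04],[3.2,-6.2,0,0.08],[4.8,-9.1,0,0.12],[6.0,-11.2,0,0.15],[6.38,-11.79,0,0.166]]]' && python3 -m pendant '[[[0,0,0,0],[0,0,0,0]]]'
python3 - <<'E'
from h import *
for n,r,f in(("side",(80,400,50,400),2),("top",(250,500,130,400),2)):
    k=cams.camera(n); cv2.imwrite(f"pics/a4{n}.png",zoom(k["frame"],r,f))
E
python3 go.py 340 -200 100 3.232
```

```text
clock: 6.0
eef_pos: [420.6, 133.2, 288.2]
eef_rot: [3.142, -0.003, -2.884]
wrist_force: [1.0, -1.6, -0.1]
finger_gap: 27.6
clock: 6.5
eef_pos: [370.8, -71.0, 288.5]
eef_rot: [3.14, -0.002, -2.885]
wrist_force: [0.9, -0.6, -0.8]
finger_gap: 27.9
clock: 7.0
eef_pos: [339.4, -201.2, 288.5]
eef_rot: [3.14, -0.002, -3.054]
wrist_force: [-0.3, -0.0, -1.0]
finger_gap: 27.8
clock: 7.2
eef_pos: [340.4, -199.1, 289.6]
eef_rot: [3.141, -0.001, -3.05]
wrist_force: [-1.2, 0.2, -0.1]
finger_gap: 27.7
t 7.3 pos [ 340.5 -199.   290. ] rot [ 3.141 -0.    -3.049] gap 28.0 F [ 0.3  0.1 -0.1] q6 -2.29
shift cm [ 0.06 -0.09 19.  ] roll 0.002
```

View pics/a4side.png

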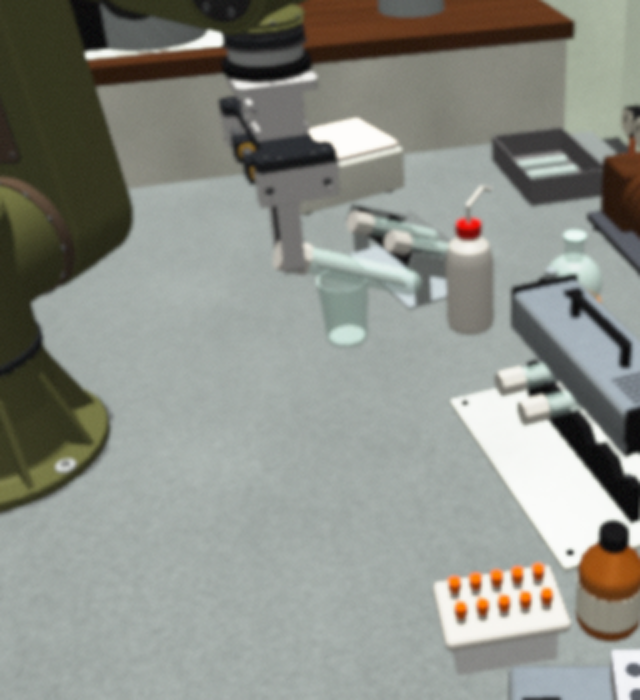

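View pics/a4top.png

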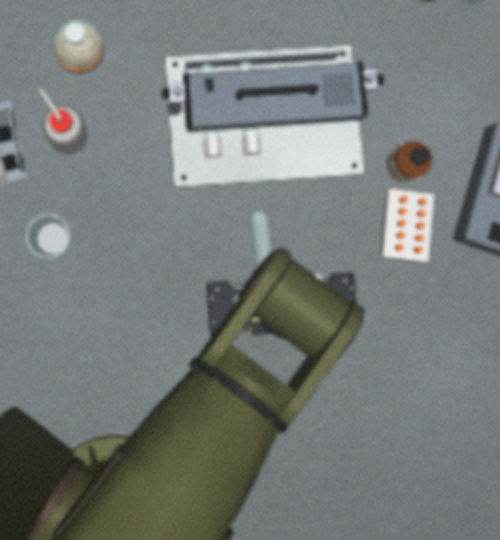

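```bash
python3 -m pendant '[[[0,0,3,0],[0,0,7,0],[0,0,11.5,0],[0,0,16,0],[0,0,20.5,0]]]' - 10 && python3 -m pendant '[[[0,0,1,0],[0,0,2.0,0],[0,0,3,0],[0,0,4,0],[0,0,5.0,0]]]' && python3 -m pendant '[[[0,0,0.5,0],[0,0,1,0],[0,0,1.2,0],[0,0,1.2,0]]]'
python3 - <<'E'
from h import *
for n,r,f in(("side",(180,320,170,310),5),):
    k=cams.camera(n); cv2.imwrite(f"pics/a5{n}.png",zoom(k["frame"],r,f))
E
python3 go.py 340 -200 15 3.232
```

```text
clock: 7.8
eef_pos: [340.5, -199.1, 83.8]
eef_rot: [-3.141, 0.001, -3.049]
wrist_force: [1.1, -0.7, -0.6]
finger_gap: 28.2
clock: 8.3
eef_pos: [340.9, -200.3, 35.3]
eef_rot: [-3.14, 0.001, -3.051]
wrist_force: [-0.7, -0.2, 0.7]
finger_gap: 27.6
clock: 8.7
eef_pos: [340.3, -199.9, 23.1]
eef_rot: [3.141, -0.0, -3.051]
wrist_force: [0.2, -0.2, 0.2]
finger_gap: 27.6
t 8.75 pos [ 340.4 -200.    23.3] rot [-3.142  0.    -3.051] gap 27.6 F [-0.4  0.5  0.1] q6 -2.29
shift cm [0.04 0.   0.83] roll 0.0
```

View pics/a5side.png

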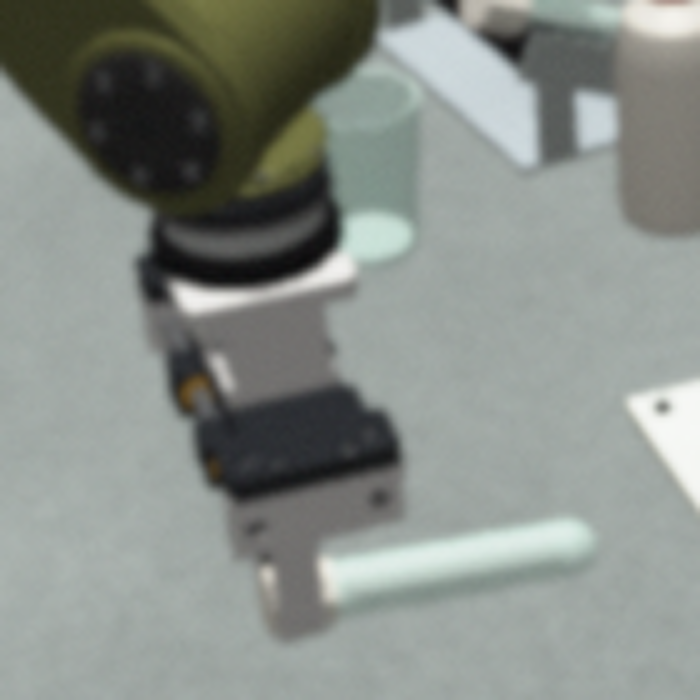

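```bash
python3 -m pendant '[[[0,0,0.2,0],[0,0,0.4,0],[0,0,0.6,0],[0,0,0.7,0],[0,0,0.7,0]]]'; python3 -m pendant '[[[0,0,0,0],[0,0,0,0],[0,0,0,0]]]' -0.2; python3 -m pendant '[[[0.4,0,0,0],[0.8,0,0,0],[0.8,0,0,0]]]';python3 -m pendant '[[[0,0,0,0],[0,0,0,0],[0,0,0,0],[0,0,0,0]]]' -0.9 20
python3 - <<'E'
from h import *
for n,r,f in(("side",(180,320,170,310),5),):
    k=cams.camera(n); cv2.imwrite(f"pics/a6{n}.png",zoom(k["frame"],r,f))
E
python3 go.py 340 -200 15 3.232
```

```text
clock: 9.25
eef_pos: [340.3, -199.9, 16.1]
eef_rot: [3.142, -0.0, -3.051]
wrist_force: [0.3, 0.2, 1.3]
finger_gap: 27.9
clock: 9.55
eef_pos: [340.3, -199.9, 16.2]
eef_rot: [-3.142, 0.0, -3.051]
wrist_force: [-0.2, 0.1, -0.6]
finger_gap: 37.6
clock: 9.85
eef_pos: [331.8, -200.6, 16.1]
eef_rot: [3.141, -0.0, -3.051]
wrist_force: [-0.3, 0.3, -0.6]
finger_gap: 37.6
clock: 10.25
eef_pos: [332.4, -200.7, 16.2]
eef_rot: [-3.141, 0.0, -3.051]
wrist_force: [0.2, -0.3, 0.2]
finger_gap: 27.5
t 10.3 pos [ 332.3 -200.7   16.2] rot [-3.142 -0.    -3.051] gap 27.7 F [-0.4 -1.3  1.7] q6 -2.3
shift cm [-0.77 -0.    0.12] roll 0.001
```

View pics/a6side.png

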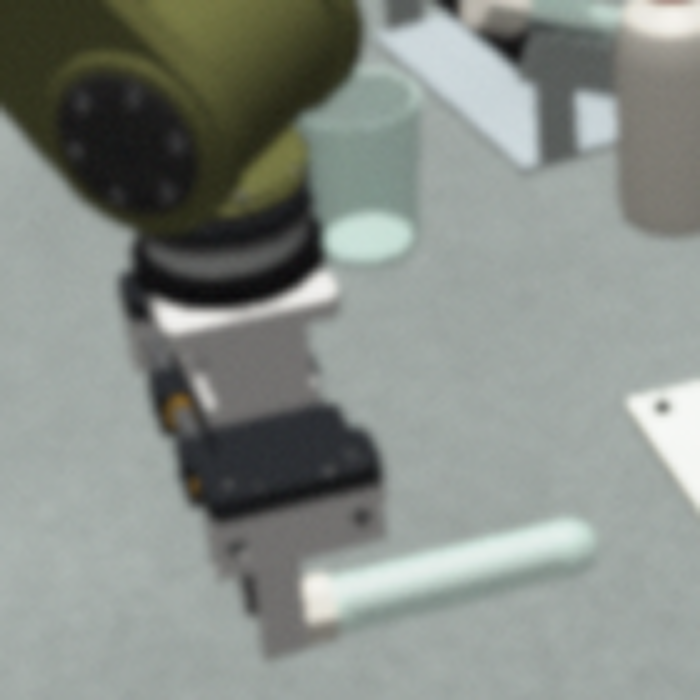

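```bash
python3 -m pendant '[[[0,0,-1.5,0],[0,0,-4,0],[0,0,-6.1,0],[0,0,-6.1,0]]]'; python3 go.py 425 -336.5 77 3.232
```

```text
clock: 10.7
eef_pos: [333.3, -201.3, 79.1]
eef_rot: [-3.139, 0.003, -3.051]
wrist_force: [-1.5, -0.6, -1.5]
finger_gap: 27.8
t 10.7 pos [ 333.3 -201.3   79.1] rot [-3.139e+00  3.000e-03 -3.051e+00] gap 27.8 F [-1.5 -0.6 -1.5] q6 -2.3
shift cm [ -7.9  -14.3    0.21] roll 0.0
```

```bash
python3 -m pendant '[[[-1.5,-2.7,0,0],[-3.5,-6.3,0,0],[-5.5,-10,0,0],[-7.2,-13.2,0,0],[-7.9,-14.3,0,0]]]';python3 -m pendant '[[[0,0,0,0],[0,0,0,0]]]'
python3 - <<'E'
from h import *
for n,r,f in(("side",(240,440,170,370),4),):
    k=cams.camera(n); cv2.imwrite(f"pics/a7{n}.png",zoom(k["frame"],r,f)[:600])
k=cams.camera("top"); cv2.imwrite("pics/a7top.png",zoom(k["frame"],(320,460,140,270),5))
E
python3 go.py 576 -322.8 77 3.232
```

```text
clock: 11.2
eef_pos: [424.8, -337.9, 75.5]
eef_rot: [3.141, -0.0, -3.052]
wrist_force: [0.2, -0.3, 0.0]
finger_gap: 27.7
clock: 11.4
eef_pos: [423.3, -335.1, 75.9]
eef_rot: [3.14, -0.001, -3.051]
wrist_force: [-0.3, 0.5, -0.2]
finger_gap: 27.8
t 11.5 pos [ 423.4 -335.    76.7] rot [ 3.141e+00 -1.000e-03 -3.050e+00] gap 27.5 F [-1.  -0.5 -0. ] q6 -2.4
shift cm [-15.31  -0.17  -0.03] roll 0.001
```

View pics/a7side.png

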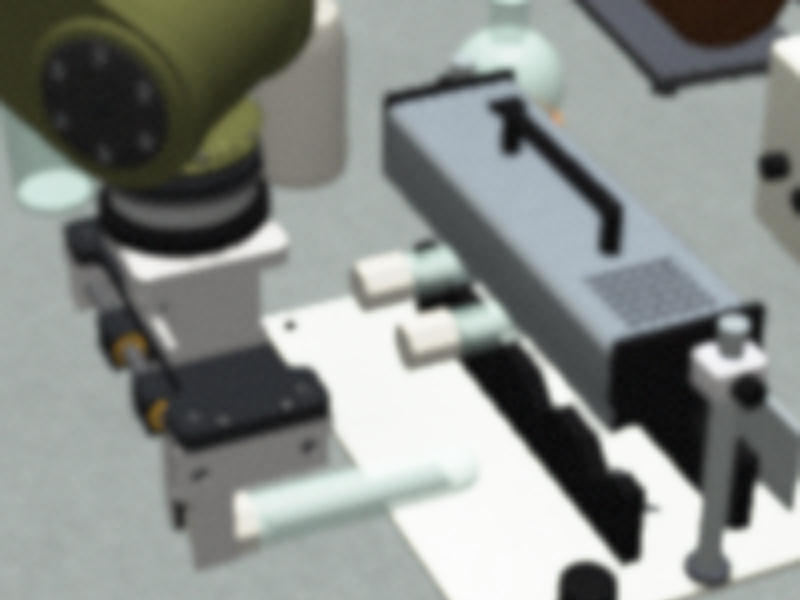

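View pics/a7top.png

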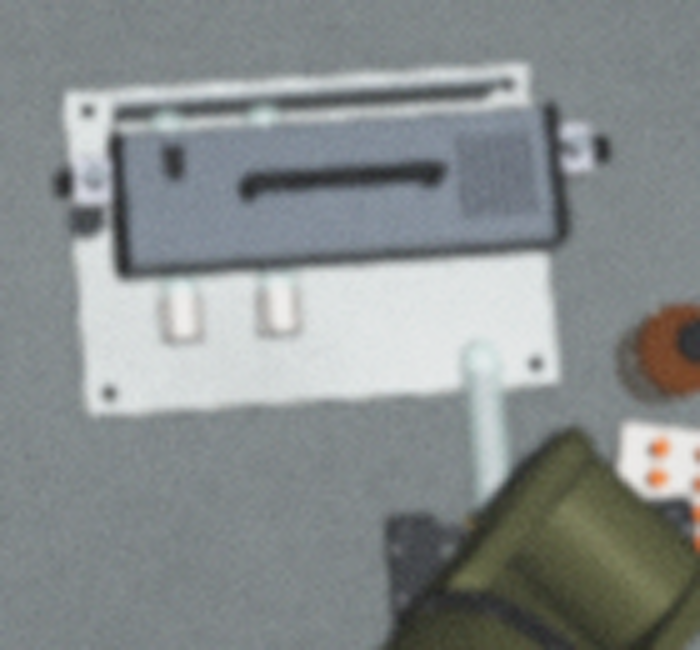

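```bash
python3 -m pendant '[[[-2,0,0,0],[-5,-0.1,0,0],[-8,-0.15,0,0],[-11,-0.15,0,0],[-13,-0.15,0,0]]]';python3 -m pendant '[[[0,0,0,0],[0,0,0,0]]]'
python3 - <<'E'
from h import *
for n,r,f in(("side",(300,460,170,330),5),):
    k=cams.camera(n); cv2.imwrite(f"pics/a8{n}.png",zoom(k["frame"],r,f)[:600])
k=cams.camera("top"); cv2.imwrite("pics/a8top.png",zoom(k["frame"],(320,460,140,260),5))
E
python3 go.py 576 -322.8 77 3.232
```

```text
clock: 12.0
eef_pos: [554.9, -324.5, 77.3]
eef_rot: [-3.141, 0.0, -3.05]
wrist_force: [-0.3, -0.6, -0.4]
finger_gap: 27.8
clock: 12.2
eef_pos: [553.0, -325.0, 77.0]
eef_rot: [3.141, -0.001, -3.05]
wrist_force: [1.0, -0.6, -0.5]
finger_gap: 27.8
t 12.3 pos [ 552.7 -325.5   77.2] rot [ 3.141 -0.    -3.051] gap 27.3 F [-0.1  0.1 -0.4] q6 -2.25
shift cm [-2.35  0.06  0.02] roll 0.0
```

View pics/a8side.png

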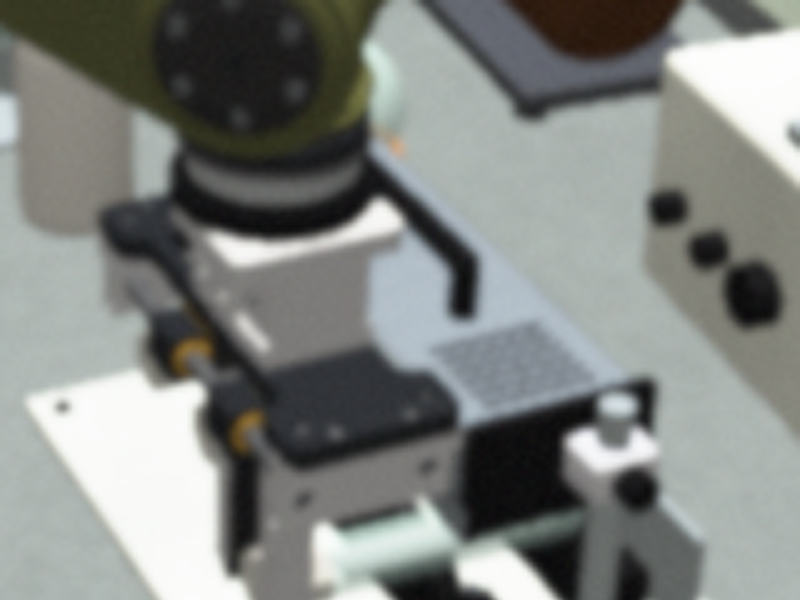

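View pics/a8top.png

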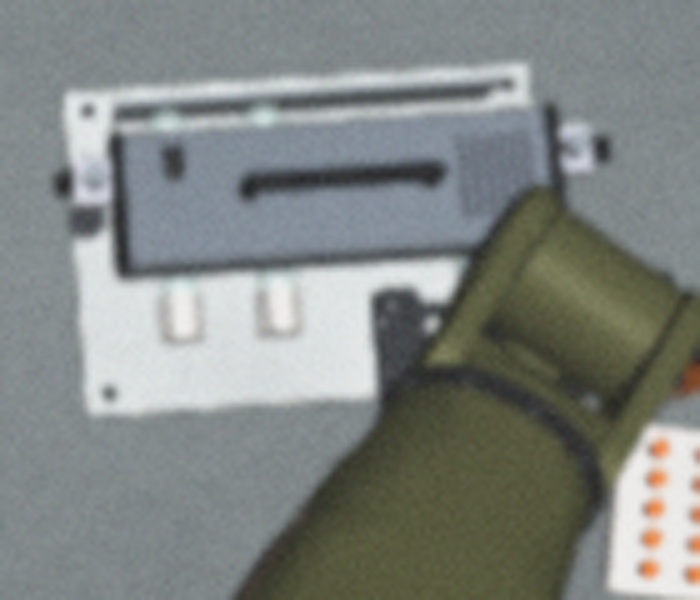

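```bash
python3 -m pendant '[[[-0.8,0,0,0],[-1.6,0,0,0],[-2.1,0.05,0,0],[-2.1,0.05,0,0]]]';python3 -m pendant '[[[0,0,0.4,0],[0,0,0.7,0],[0,0,1.0,0],[0,0,1.2,0],[0,0,1.2,0]]]'
python3 - <<'E'
from h import *
for n,r,f in(("side",(300,460,210,330),5),):
    k=cams.camera(n); cv2.imwrite(f"pics/a9{n}.png",zoom(k["frame"],r,f)[:600])
k=cams.camera("top"); cv2.imwrite("pics/a9top.png",zoom(k["frame"],(320,460,140,260),5))
E
python3 go.py 574 -323 60 3.232
```

```text
clock: 12.7
eef_pos: [575.0, -323.0, 77.0]
eef_rot: [-3.142, 0.0, -3.05]
wrist_force: [0.0, -0.2, -0.2]
finger_gap: 27.5
clock: 13.2
eef_pos: [574.2, -323.2, 64.7]
eef_rot: [3.141, -0.0, -3.051]
wrist_force: [-0.4, 0.7, -0.6]
finger_gap: 27.8
t 13.3 pos [ 574.4 -323.2   65.2] rot [-3.142  0.    -3.051] gap 28.0 F [ 0.2 -0.1 -0.3] q6 -2.23
shift cm [0.04 0.03 0.52] roll 0.0
```

View pics/a9side.png

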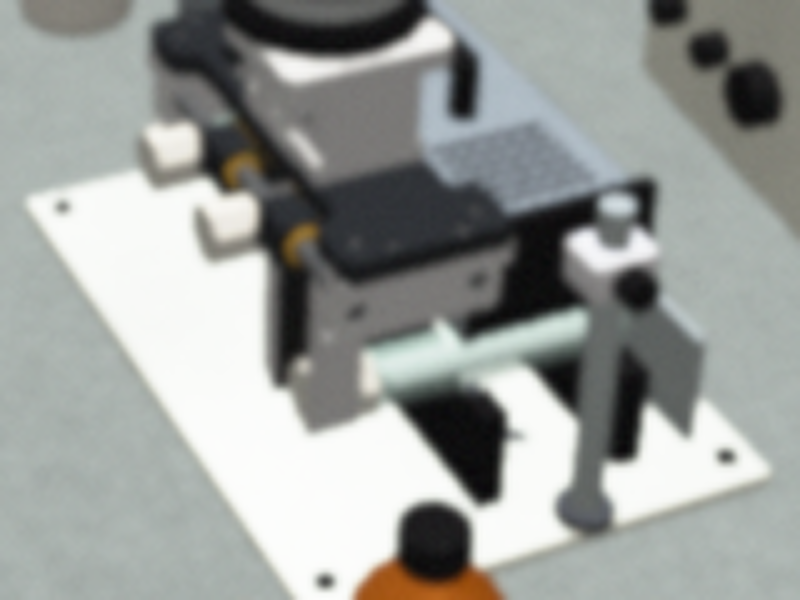

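View pics/a9top.png

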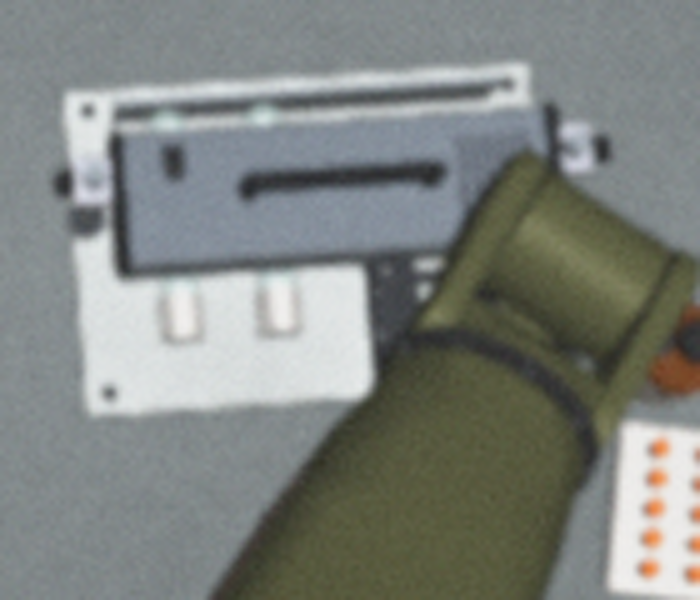

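```bash
python3 -m pendant '[[[0,0,0.1,0],[0,0,0.2,0],[0,0,0.3,0],[0,0,0.3,0]]]'; python3 -m pendant '[[[0,0,0.1,0],[0,0,0.2,0],[0,0,0.2,0]]]'
python3 - <<'E'
from h import *
for n,r,f in(("side",(300,460,210,330),5),):
    k=cams.camera(n); cv2.imwrite(f"pics/a10{n}.png",zoom(k["frame"],r,f)[:600])
E
python3 go.py 574 -323 60 3.232
```

```text
clock: 13.7
eef_pos: [574.4, -323.1, 62.0]
eef_rot: [3.141, -0.0, -3.051]
wrist_force: [0.4, 0.7, 0.3]
finger_gap: 27.8
clock: 14.0
eef_pos: [574.5, -323.2, 60.1]
eef_rot: [3.142, 0.0, -3.051]
wrist_force: [0.4, 0.4, 0.4]
finger_gap: 27.6
t 14.05 pos [ 574.4 -323.2   60.2] rot [-3.142  0.    -3.051] gap 27.8 F [0.6 0.2 0.6] q6 -2.23
shift cm [0.04 0.02 0.02] roll 0.0
```

View pics/a10side.png

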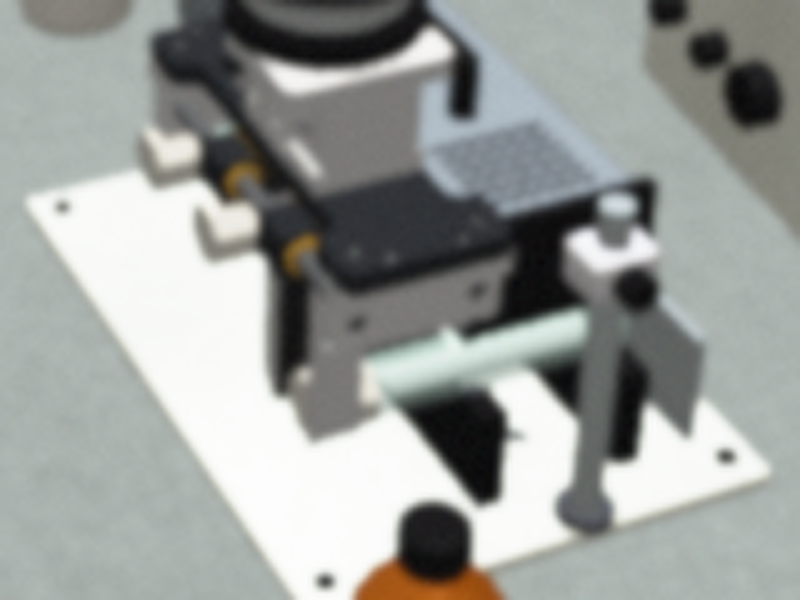

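```bash
python3 -m pendant '[[[0,0,0.1,0],[0,0,0.1,0]]]'; python3 -m pendant '[[[0,0,0,0],[0,0,0,0],[0,0,0,0]]]' -0.2
python3 - <<'E'
from h import *
for n,r,f in(("side",(300,460,210,330),5),):
    k=cams.camera(n); cv2.imwrite(f"pics/a11{n}.png",zoom(k["frame"],r,f)[:600])
E
python3 go.py 574 -323 60 3.232
```

```text
clock: 14.25
eef_pos: [574.5, -323.2, 59.3]
eef_rot: [-3.141, 0.0, -3.051]
wrist_force: [-0.4, 0.4, 1.6]
finger_gap: 27.7
clock: 14.55
eef_pos: [574.4, -323.2, 59.1]
eef_rot: [3.142, -0.0, -3.051]
wrist_force: [0.3, 0.1, 0.6]
finger_gap: 37.5
t 14.6 pos [ 574.4 -323.2   59.1] rot [ 3.142 -0.    -3.051] gap 37.6 F [-0.4  0.3  0.3] q6 -2.23
shift cm [ 0.04  0.02 -0.09] roll 0.0
```

View pics/a11side.png

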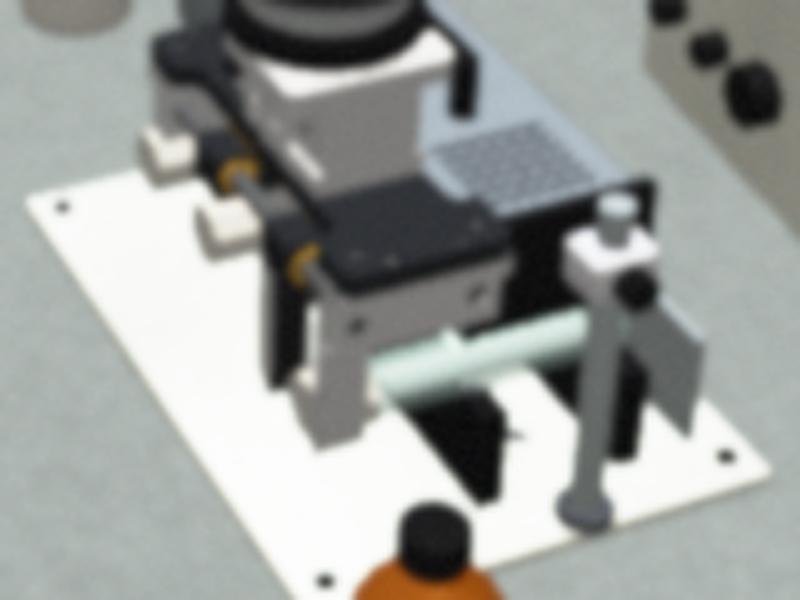

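```bash
python3 -m pendant '[[[1,0,0,0],[2.5,0,0,0],[4,0,0,0],[4,0,0,0]]]'; python3 -m pendant '[[[0,0,-0.6,0],[0,0,-1.2,0],[0,0,-1.2,0],[0,0,-1.2,0],[0,0,-1.2,0]]]' -1
python3 - <<'E'
from h import *
for n,r,f in(("side",(300,460,210,330),5),):
    k=cams.camera(n); cv2.imwrite(f"pics/a12{n}.png",zoom(k["frame"],r,f)[:600])
E
python3 go.py 576 -323 71 3.232
```

```text
clock: 15.0
eef_pos: [533.0, -327.1, 59.2]
eef_rot: [3.141, -0.001, -3.052]
wrist_force: [0.6, -0.2, -0.1]
finger_gap: 37.4
clock: 15.5
eef_pos: [534.7, -326.7, 70.9]
eef_rot: [3.141, -0.0, -3.051]
wrist_force: [-0.9, -0.3, 0.5]
finger_gap: 2.0
t 15.55 pos [ 534.6 -326.7   70.9] rot [ 3.141 -0.    -3.051] gap 0.5 F [ 0.5 -0.1  0.3] q6 -2.27
shift cm [-4.15 -0.01 -0.01] roll 0.001
```

View pics/a12side.png

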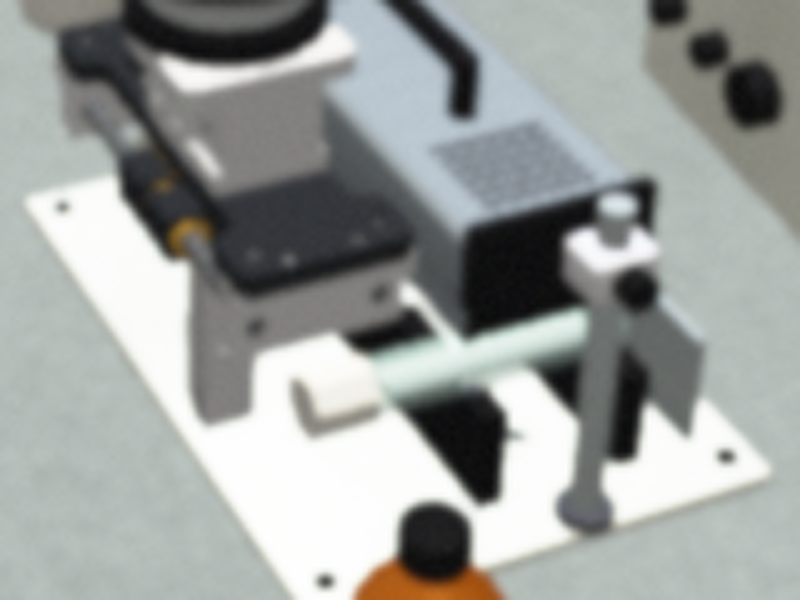

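```bash
python3 -m pendant '[[[-0.8,0,0,0],[-1.4,0,0,0],[-1.8,0,0,0],[-2.2,0,0,0],[-2.6,0,0,0]]]'; python3 -m pendant '[[[-0.3,0,0,0],[-0.6,0,0,0],[-0.9,0,0,0],[-1.1,0,0,0],[-1.2,0,0,0]]]'
python3 - <<'E'
from h import *
for n,r,f in(("side",(300,460,210,330),5),("top",(320,460,140,260),5)):
    k=cams.camera(n); cv2.imwrite(f"pics/a13{n}.png",zoom(k["frame"],r,f)[:600])
E
python3 go.py 576 -323 71 3.232
```

```text
clock: 16.05
eef_pos: [560.8, -324.4, 71.0]
eef_rot: [3.141, -0.0, -3.051]
wrist_force: [-0.5, -0.7, 0.5]
finger_gap: 0.2
clock: 16.55
eef_pos: [572.6, -323.4, 71.2]
eef_rot: [-3.142, 0.0, -3.051]
wrist_force: [0.2, 0.0, 0.1]
finger_gap: 0.3
t 16.65 pos [ 572.5 -323.3   71.2] rot [-3.142  0.    -3.051] gap -0.0 F [-0.3  0.5 -0.3] q6 -2.23
shift cm [-0.35  0.    0.02] roll 0.0
```

View pics/a13side.png

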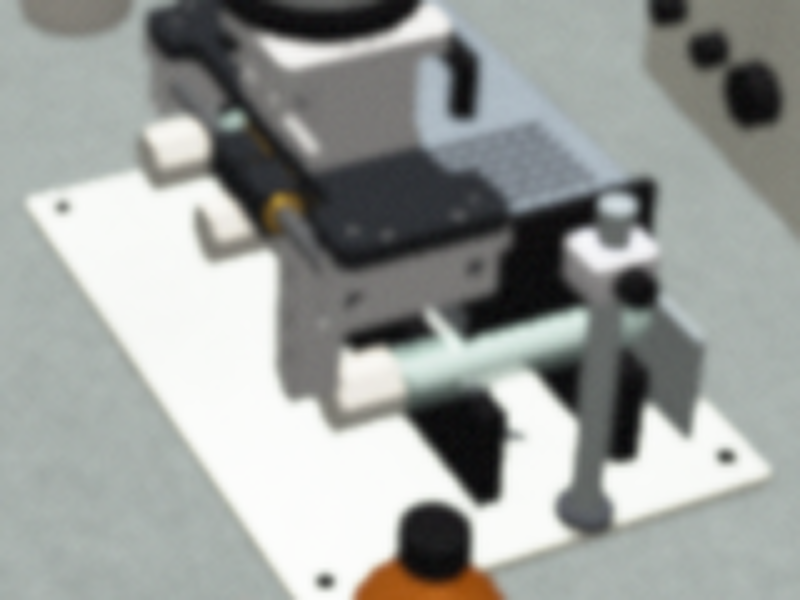

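View pics/a13top.png

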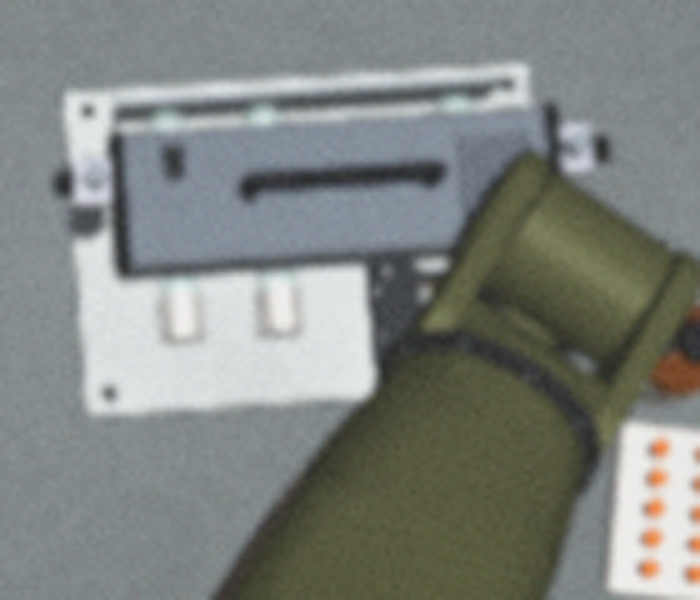

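```bash
python3 -m pendant '[[[-0.1,0,0,0],[-0.2,0,0,0],[-0.3,0,0,0],[-0.3,0,0,0]]]'; python3 -m pendant '[[[1.5,0,0,0],[4,0,0,0],[6.0,0,0,0],[6,0,-3,0],[6,0,-7,0]]]'; python3 -m pendant '[[[0,0,-3,0],[0,0,-7,0],[0,0,-11,0],[0,0,-14.5,0],[0,0,-14.5,0]]]' 0.15
python3 - <<'E'
from h import *
for n,r,f in(("side",(300,460,210,330),5),("top",(320,460,140,260),5)):
    k=cams.camera(n); cv2.imwrite(f"pics/a14{n}.png",zoom(k["frame"],r,f)[:600])
E
python3 go.py 481.5 253 290 3.395
```

```text
clock: 17.05
eef_pos: [575.5, -323.1, 71.2]
eef_rot: [-3.142, 0.0, -3.051]
wrist_force: [0.4, -0.6, -0.3]
finger_gap: 0.5
clock: 17.55
eef_pos: [514.5, -328.2, 140.6]
eef_rot: [3.139, -0.003, -3.051]
wrist_force: [0.2, 0.2, 0.3]
finger_gap: 0.1
clock: 18.05
eef_pos: [516.6, -329.2, 291.7]
eef_rot: [-3.136, 0.006, -3.051]
wrist_force: [-0.2, -0.4, 0.0]
finger_gap: 37.0
t 18.15 pos [ 515.7 -328.5  286.3] rot [-3.141e+00  1.000e-03 -3.051e+00] gap 45.1 F [-0.6  0.3 -0.8] q6 -2.29
shift cm [-1.87 58.22 -0.37] roll -0.163
```

View pics/a14side.png

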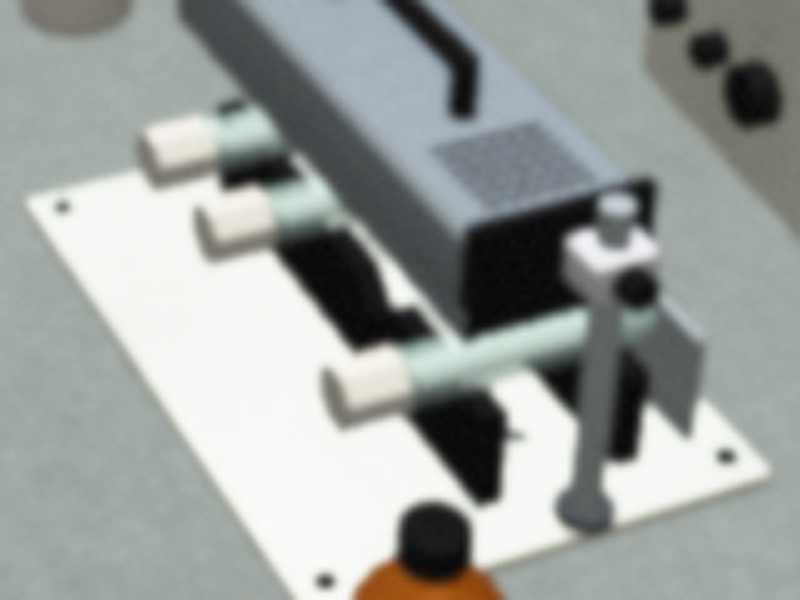

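View pics/a14top.png

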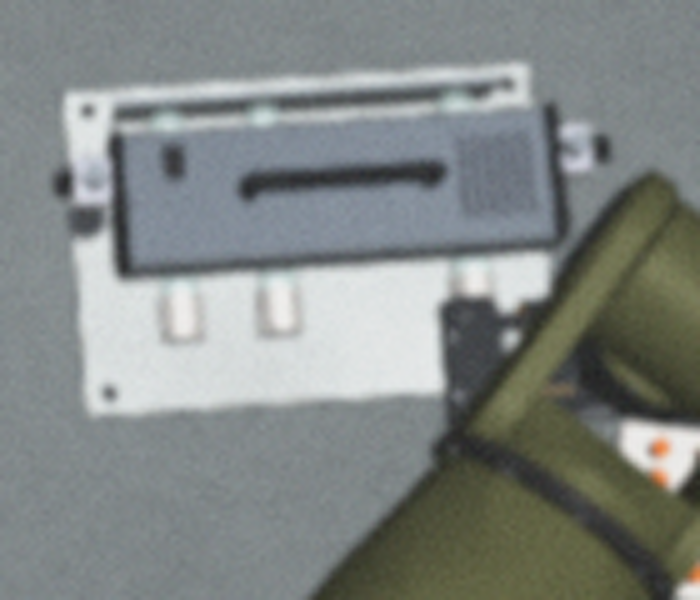

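```bash
python3 -m pendant '[[[0,3,0,0],[0,8,0,0],[0,13,0,0],[0,18,0,0],[0,23,0,0]]]' && python3 -m pendant '[[[0,5,0,0],[-0.5,10,0,0],[-1,15,0,0],[-1.4,20,0,0],[-1.8,24.5,0,0]]]' && python3 -m pendant '[[[0,4,0,-0.05],[0,7.5,0,-0.1],[-0.07,10.72,0,-0.163],[-0.07,10.72,0,-0.163],[-0.07,10.72,0,-0.163]]]'; python3 go.py 480.5 253 150 3.395
```

```text
clock: 18.65
eef_pos: [493.8, -97.6, 284.6]
eef_rot: [3.141, -0.002, -3.051]
wrist_force: [1.2, -0.2, 0.6]
finger_gap: 53.9
clock: 19.15
eef_pos: [489.6, 148.3, 284.7]
eef_rot: [-3.141, -0.002, -3.05]
wrist_force: [1.4, -1.3, -0.2]
finger_gap: 54.2
clock: 19.65
eef_pos: [481.0, 253.0, 284.6]
eef_rot: [-3.141, -0.002, -2.887]
wrist_force: [-1.0, -1.2, 0.5]
finger_gap: 54.4
t 19.65 pos [481.  253.  284.6] rot [-3.141e+00 -2.000e-03 -2.887e+00] gap 54.4 F [-1.  -1.2  0.5] q6 -1.41
shift cm [5.000e-02 1.000e-02 1.346e+01] roll 0.001
```

```bash
python3 -m pendant '[[[0.4,0.0,3,0],[0.4,0,8,0],[0.4,0,13,0],[0.4,0,13.4,0],[0.4,0,13.4,0]]]'
python3 - <<'E'
from h import *
for n,r,f in(("side",(220,330,90,200),5),):
    k=cams.camera(n); cv2.imwrite(f"pics/b1{n}.png",zoom(k["frame"],r,f))
E
python3 go.py 477 252 101 3.395
```

```text
clock: 20.15
eef_pos: [477.8, 251.2, 152.6]
eef_rot: [-3.141, -0.001, -2.889]
wrist_force: [0.6, 0.1, 1.2]
finger_gap: 53.8
t 20.2 pos [478.6 251.7 154.1] rot [ 3.141e+00  2.000e-03 -2.889e+00] gap 54.1 F [0.4 0.2 0. ] q6 -1.41
shift cm [0.14 0.07 5.31] roll -0.001
```

View pics/b1side.png

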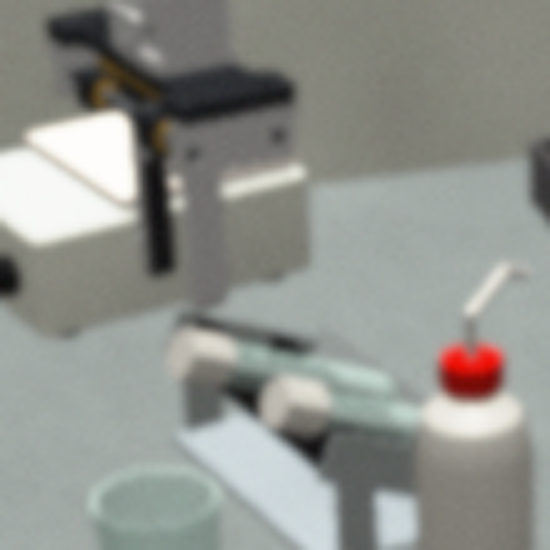

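```bash
python3 -m pendant '[[[0.4,0.0,2.5,0],[0.4,0,5.2,0],[0.4,0,5.3,0],[0.4,0,5.3,0]]]'; python3 -m pendant '[[[0,0,0,0],[0,0,0,0],[0,0,0,0],[0,0,0,0],[0,0,0,0]]]' -0.9 20; python3 -m pendant '[[[0,0,0,0],[0,0,0,0]]]'
python3 - <<'E'
from h import *
for n,r,f in(("side",(220,330,90,200),5),):
    k=cams.camera(n); cv2.imwrite(f"pics/b2{n}.png",zoom(k["frame"],r,f))
E
python3 go.py 477 252 101 3.395
```

```text
clock: 20.6
eef_pos: [474.8, 251.2, 101.4]
eef_rot: [3.141, 0.002, -2.888]
wrist_force: [-0.3, 0.1, 1.0]
finger_gap: 53.9
clock: 21.1
eef_pos: [473.9, 250.9, 99.4]
eef_rot: [3.142, 0.0, -2.888]
wrist_force: [-0.2, -0.8, 1.1]
finger_gap: 27.3
clock: 21.3
eef_pos: [473.8, 250.9, 99.3]
eef_rot: [-3.142, 0.0, -2.888]
wrist_force: [-0.4, 0.1, 2.3]
finger_gap: 27.9
t 21.35 pos [473.8 251.   99.2] rot [-3.142  0.    -2.888] gap 27.6 F [-0.5 -0.6  1.2] q6 -1.41
shift cm [-0.34  0.02 -0.18] roll 0.0
```

View pics/b2side.png

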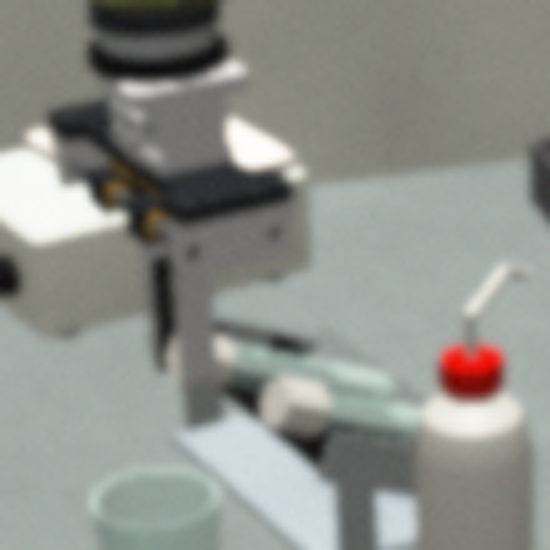

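```bash
python3 -m pendant '[[[0,0,-2,0],[0,0,-5,0],[0,0,-8.5,0],[0,0,-12.5,0],[0,0,-16,0]]]' && python3 -m pendant '[[[0,0,-2.5,0],[0,0,-3,0],[0,0,-3,0]]]'
python3 - <<'E'
from h import *
for n,r,f in(("side",(200,330,30,200),4),):
    k=cams.camera(n); cv2.imwrite(f"pics/b3{n}.png",zoom(k["frame"],r,f)[:600])
E
python3 go.py 340 -180 290 3.232
```

```text
clock: 21.85
eef_pos: [473.5, 250.9, 261.0]
eef_rot: [3.141, 0.0, -2.888]
wrist_force: [-0.2, 0.6, 0.1]
finger_gap: 27.8
clock: 22.15
eef_pos: [473.7, 250.9, 288.7]
eef_rot: [3.142, 0.0, -2.888]
wrist_force: [0.7, 0.1, -1.6]
finger_gap: 27.7
t 22.2 pos [473.5 250.8 287.7] rot [-3.141e+00 -2.000e-03 -2.888e+00] gap 27.7 F [ 0.2 -0.9 -0.5] q6 -1.41
shift cm [ 23.74 -38.35  -0.23] roll 0.163
```

View pics/b3side.png

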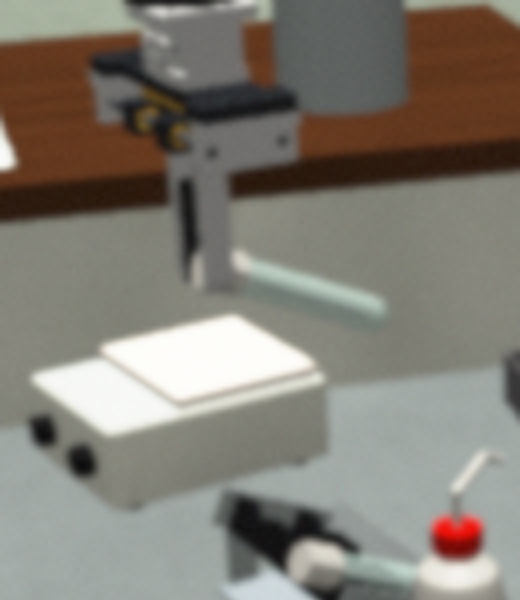

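```bash
python3 -m pendant '[[[1.1,-1.7,0,0],[3.0,-4.9,0,0],[5.1,-8.3,0,0],[7.3,-11.8,0,0],[9.5,-15.3,0,0]]]' && python3 -m pendant '[[[2.2,-3.6,0,0],[4.4,-7.1,0,0],[6.6,-10.7,0,0],[8.8,-14.2,0,0],[11,-17.8,0,0]]]' && python3 -m pendant '[[[1.4,-2.5,0,0.04],[2.5,-4.1,0,0.08],[3.24,-5.25,0,0.12],[3.24,-5.25,0,0.163],[3.24,-5.25,0,0.163]]]' && python3 -m pendant '[[[0,0,3,0],[0,0,7,0],[0,0,11.5,0],[0,0,16,0],[0,0,20.5,0]]]' - 10 && python3 -m pendant '[[[0,0,1,0],[0,0,2.0,0],[0,0,3,0],[0,0,4,0],[0,0,5.0,0]]]' && python3 -m pendant '[[[0,0,0.5,0],[0,0,1,0],[0,0,1.2,0],[0,0,1.2,0]]]'
python3 - <<'E'
from h import *
for n,r,f in(("side",(180,320,170,310),5),):
    k=cams.camera(n); cv2.imwrite(f"pics/b5{n}.png",zoom(k["frame"],r,f)[:600])
E
python3 go.py 340 -180 12 3.232
```

```text
clock: 22.7
eef_pos: [419.0, 77.7, 287.2]
eef_rot: [3.141, -0.003, -2.887]
wrist_force: [1.1, -0.2, -0.2]
finger_gap: 27.9
clock: 23.2
eef_pos: [357.2, -122.1, 287.6]
eef_rot: [3.14, -0.002, -2.888]
wrist_force: [1.2, -0.1, -0.3]
finger_gap: 28.0
clock: 23.7
eef_pos: [339.8, -179.9, 287.6]
eef_rot: [3.14, -0.002, -3.052]
wrist_force: [0.2, -0.0, -0.8]
finger_gap: 27.6
clock: 24.2
eef_pos: [339.6, -179.1, 81.9]
eef_rot: [3.141, -0.001, -3.049]
wrist_force: [1.3, -2.1, -0.3]
finger_gap: 27.4
clock: 24.7
eef_pos: [340.8, -180.2, 34.2]
eef_rot: [-3.141, 0.001, -3.051]
wrist_force: [-0.5, -0.8, 0.3]
finger_gap: 28.2
clock: 25.1
eef_pos: [340.3, -179.9, 22.1]
eef_rot: [3.142, -0.0, -3.051]
wrist_force: [-0.2, 0.5, 0.5]
finger_gap: 28.0
t 25.15 pos [ 340.3 -179.9   22.3] rot [-3.142  0.    -3.051] gap 28.0 F [-0.2 -0.3 -0.6] q6 -2.24
shift cm [ 0.03 -0.    1.03] roll 0.0
```

View pics/b5side.png

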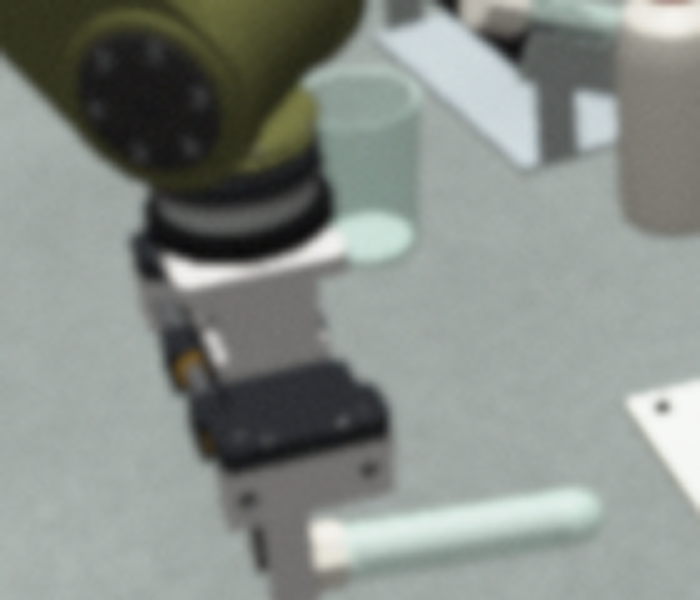

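```bash
python3 -m pendant '[[[0,0,0.2,0],[0,0,0.4,0],[0,0,0.6,0],[0,0,0.7,0],[0,0,0.7,0]]]'; python3 -m pendant '[[[0,0,0.1,0],[0,0,0.2,0],[0,0,0.2,0]]]';python3 -m pendant '[[[0,0,0.1,0],[0,0,0.2,0],[0,0,0.2,0]]]'
python3 - <<'E'
from h import *
for n,r,f in(("side",(180,320,170,310),5),):
    k=cams.camera(n); cv2.imwrite(f"pics/b6{n}.png",zoom(k["frame"],r,f)[:600])
E
python3 go.py 340 -180 77 3.232
```

```text
clock: 25.65
eef_pos: [340.2, -179.9, 15.0]
eef_rot: [3.141, -0.0, -3.051]
wrist_force: [-0.7, -0.1, 0.6]
finger_gap: 27.8
clock: 25.95
eef_pos: [340.2, -179.9, 13.1]
eef_rot: [3.142, -0.0, -3.051]
wrist_force: [-0.4, 0.1, 1.5]
finger_gap: 28.1
clock: 26.25
eef_pos: [340.2, -179.9, 11.1]
eef_rot: [3.142, -0.0, -3.051]
wrist_force: [0.0, -0.4, 0.5]
finger_gap: 27.9
t 26.3 pos [ 340.3 -179.9   11.1] rot [ 3.142 -0.    -3.051] gap 27.9 F [-0.2  0.2  0.2] q6 -2.24
shift cm [ 0.03 -0.01 -6.59] roll 0.0
```

View pics/b6side.png

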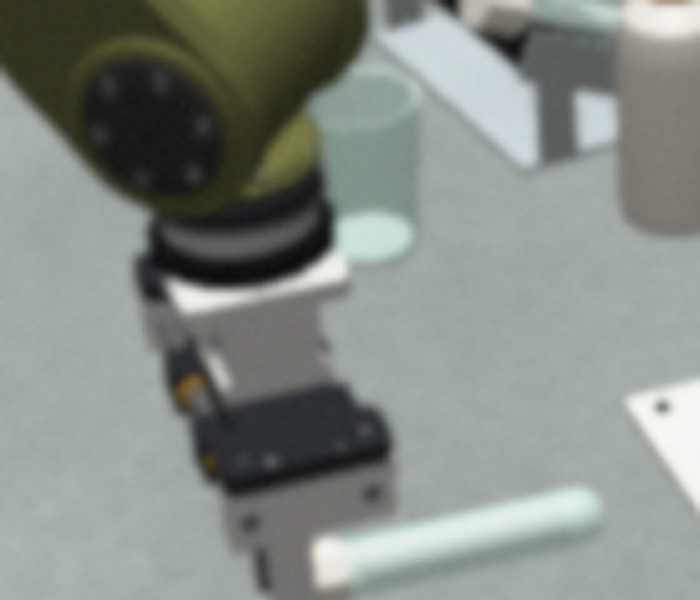

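```bash
python3 -m pendant '[[[0,0,0,0],[0,0,0,0],[0,0,0,0]]]' -0.2; python3 -m pendant '[[[0,0,-0.25,0],[0,0,-0.5,0],[0,0,-0.5,0]]]';python3 -m pendant '[[[0,0,0,0],[0,0,0,0],[0,0,0,0],[0,0,0,0]]]' -0.9 20; python3 -m pendant '[[[0,0,-1.5,0],[0,0,-4,0],[0,0,-6.1,0],[0,0,-6.1,0]]]'; python3 go.py 418 -274.7 77 3.232
```

```text
clock: 26.6
eef_pos: [340.3, -179.9, 11.2]
eef_rot: [-3.142, 0.0, -3.051]
wrist_force: [-0.4, -0.4, -0.4]
finger_gap: 37.7
clock: 26.9
eef_pos: [340.5, -180.0, 16.6]
eef_rot: [-3.141, 0.001, -3.051]
wrist_force: [0.2, 0.8, 0.2]
finger_gap: 37.6
clock: 27.3
eef_pos: [340.3, -179.9, 16.2]
eef_rot: [-3.142, 0.0, -3.051]
wrist_force: [-0.9, -0.7, 0.4]
finger_gap: 27.8
clock: 27.7
eef_pos: [341.2, -180.5, 79.1]
eef_rot: [-3.139, 0.003, -3.051]
wrist_force: [-0.1, -0.6, -1.8]
finger_gap: 27.5
t 27.7 pos [ 341.2 -180.5   79.1] rot [-3.139e+00  3.000e-03 -3.051e+00] gap 27.5 F [-0.1 -0.6 -1.8] q6 -2.24
shift cm [ -6.79 -10.08   0.21] roll 0.0
```

```bash
python3 -m pendant '[[[-1.5,-2.2,0,0],[-3.5,-5.2,0,0],[-5.5,-8.2,0,0],[-6.8,-10.1,0,0],[-6.8,-10.1,0,0]]]';python3 -m pendant '[[[0,0,0,0],[0,0,0,0]]]'
python3 - <<'E'
from h import *
k=cams.camera("side"); cv2.imwrite("pics/b7side.png",zoom(k["frame"],(240,440,190,340),4))
k=cams.camera("top"); cv2.imwrite("pics/b7top.png",zoom(k["frame"],(320,460,140,260),5))
E
python3 go.py 568.8 -261.4 77 3.232
```

```text
clock: 28.2
eef_pos: [417.9, -275.7, 75.7]
eef_rot: [3.141, -0.001, -3.052]
wrist_force: [-0.6, 0.2, -1.0]
finger_gap: 27.6
clock: 28.4
eef_pos: [416.4, -273.5, 76.5]
eef_rot: [3.141, -0.001, -3.051]
wrist_force: [-0.4, -0.1, -0.7]
finger_gap: 28.0
t 28.5 pos [ 416.8 -273.7   77. ] rot [ 3.141 -0.    -3.05 ] gap 27.6 F [ 0.   0.  -1.3] q6 -2.32
shift cm [-15.25  -0.16   0.  ] roll 0.001
```

View pics/b7side.png

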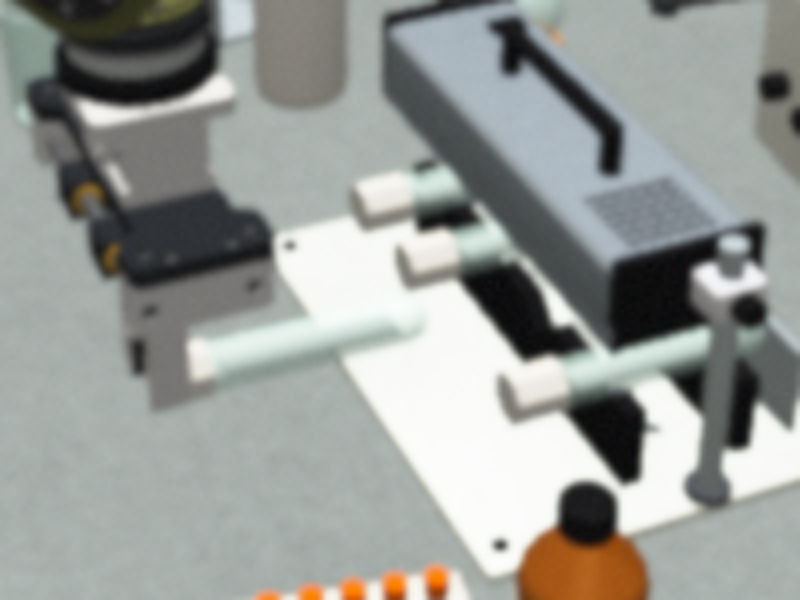

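View pics/b7top.png

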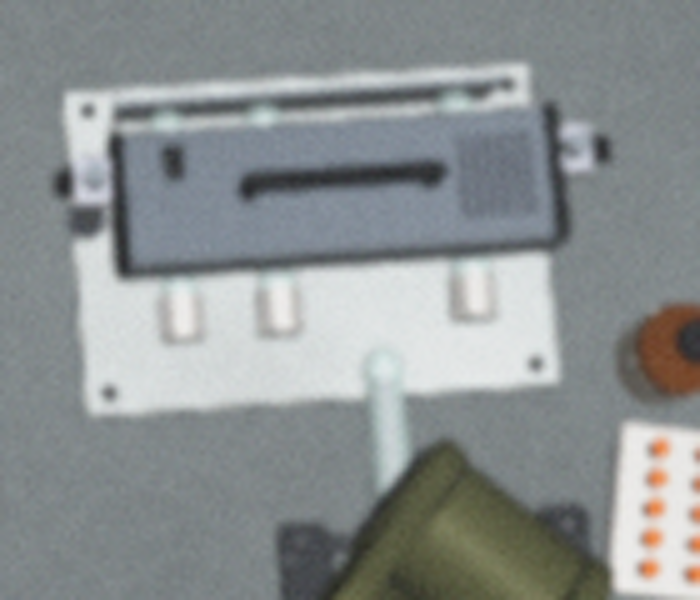

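```bash
python3 -m pendant '[[[-2,0,0,0],[-5,-0.1,0,0],[-8,-0.15,0,0],[-11,-0.15,0,0],[-13,-0.15,0,0]]]';python3 -m pendant '[[[-0.8,0,0,0],[-1.6,0,0,0],[-2.2,0,0,0],[-2.2,0,0,0]]]';  python3 go.py 568.8 -261.4 77 3.232
```

```text
clock: 29.0
eef_pos: [548.1, -263.2, 77.3]
eef_rot: [-3.141, 0.0, -3.05]
wrist_force: [-1.0, 0.1, -0.7]
finger_gap: 27.5
clock: 29.4
eef_pos: [568.7, -262.0, 77.3]
eef_rot: [-3.142, 0.0, -3.051]
wrist_force: [-0.5, 0.3, -0.0]
finger_gap: 27.7
t 29.4 pos [ 568.7 -262.    77.3] rot [-3.142  0.    -3.051] gap 27.7 F [-0.5  0.3 -0. ] q6 -2.15
shift cm [-0.02  0.06  0.03] roll 0.0
```

```bash
python3 -m pendant '[[[0,0.05,0.4,0],[0,0.05,0.7,0],[0,0.05,1.0,0],[0,0.05,1.2,0],[0,0.05,1.2,0]]]'; python3 -m pendant '[[[0,0,0.1,0],[0,0,0.2,0],[0,0,0.3,0],[0,0,0.3,0]]]';  python3 -m pendant '[[[0,0,0.1,0],[0,0,0.2,0],[0,0,0.2,0]]]'
python3 - <<'E'
from h import *
k=cams.camera("side"); cv2.imwrite("pics/b8side.png",zoom(k["frame"],(290,450,190,310),5))
E
python3 go.py 568.8 -261.4 60 3.232
```

```text
clock: 29.9
eef_pos: [568.4, -261.5, 64.8]
eef_rot: [3.141, -0.001, -3.051]
wrist_force: [0.6, 0.3, -0.2]
finger_gap: 27.3
clock: 30.3
eef_pos: [568.6, -261.5, 62.1]
eef_rot: [3.142, -0.0, -3.051]
wrist_force: [-0.4, 0.5, -0.1]
finger_gap: 27.5
clock: 30.6
eef_pos: [568.6, -261.5, 60.1]
eef_rot: [3.142, 0.0, -3.051]
wrist_force: [0.3, 0.7, 0.3]
finger_gap: 27.9
t 30.65 pos [ 568.6 -261.5   60.2] rot [-3.142  0.    -3.051] gap 27.9 F [ 0.   0.2 -0.2] q6 -2.15
shift cm [-0.02  0.01  0.02] roll 0.0
```

View pics/b8side.png

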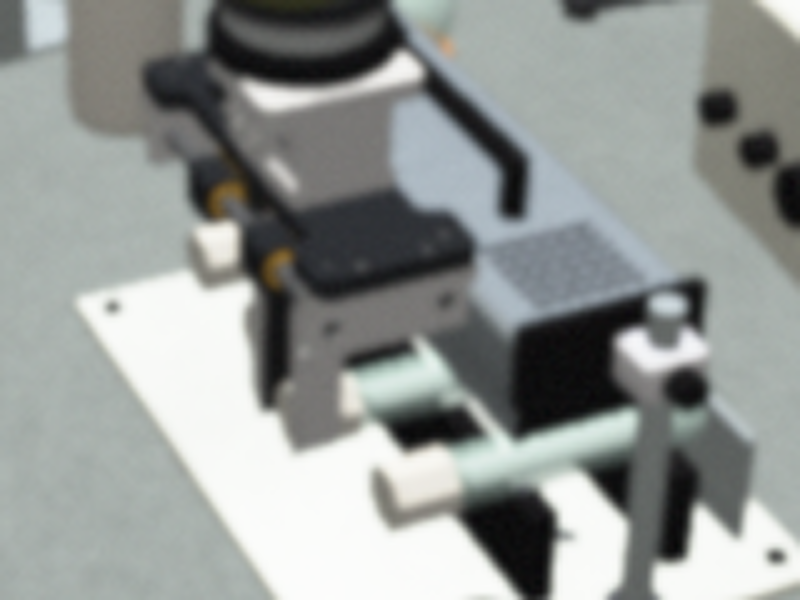

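```bash
python3 -m pendant '[[[0,0,0.1,0],[0,0,0.1,0]]]'; python3 -m pendant '[[[0,0,0,0],[0,0,0,0],[0,0,0,0]]]' -0.2;  python3 -m pendant '[[[1,0,0,0],[2.5,0,0,0],[4,0,0,0],[4,0,0,0]]]'; python3 -m pendant '[[[0,0,-0.6,0],[0,0,-1.2,0],[0,0,-1.2,0],[0,0,-1.2,0],[0,0,-1.2,0]]]' -1
python3 - <<'E'
from h import *
k=cams.camera("side"); cv2.imwrite("pics/b9side.png",zoom(k["frame"],(290,450,190,310),5))
E
python3 go.py 568.8 -261.4 71 3.232
```

```text
clock: 30.85
eef_pos: [568.7, -261.5, 59.2]
eef_rot: [-3.141, 0.0, -3.051]
wrist_force: [0.6, 1.3, 1.5]
finger_gap: 28.0
clock: 31.15
eef_pos: [568.5, -261.5, 59.1]
eef_rot: [3.142, -0.0, -3.051]
wrist_force: [0.2, -0.2, -0.3]
finger_gap: 37.4
clock: 31.55
eef_pos: [527.2, -265.4, 59.2]
eef_rot: [3.141, -0.001, -3.052]
wrist_force: [-0.7, 0.4, -0.0]
finger_gap: 37.4
clock: 32.05
eef_pos: [528.8, -265.0, 71.0]
eef_rot: [3.141, -0.0, -3.051]
wrist_force: [0.6, 0.8, 0.3]
finger_gap: 1.4
t 32.1 pos [ 528.8 -265.    70.9] rot [ 3.141 -0.    -3.051] gap 0.5 F [ 0.2  0.1 -0.5] q6 -2.19
shift cm [-4.02 -0.   -0.01] roll 0.001
```

View pics/b9side.png

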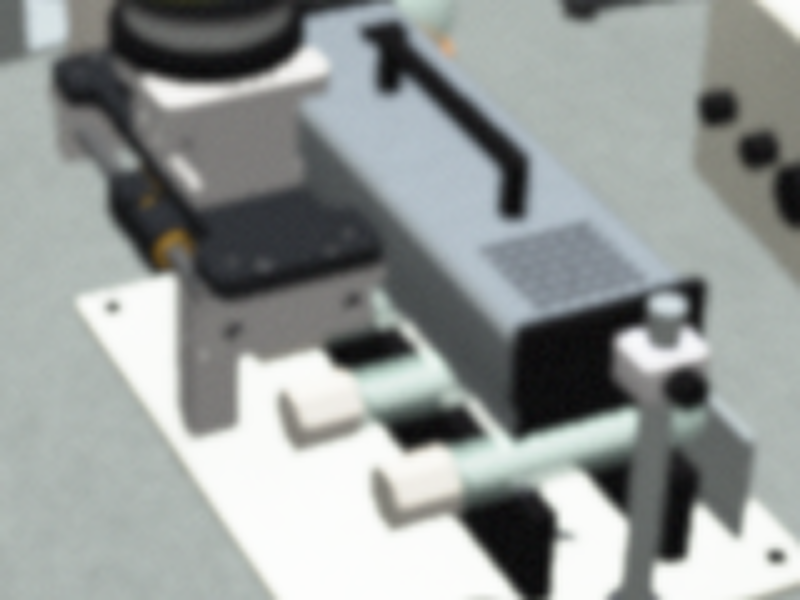

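```bash
python3 -m pendant '[[[-0.8,0,0,0],[-1.4,0,0,0],[-1.8,0,0,0],[-2.2,0,0,0],[-2.6,0,0,0]]]'; python3 -m pendant '[[[-0.3,0,0,0],[-0.6,0,0,0],[-0.9,0,0,0],[-1.2,0,0,0],[-1.2,0,0,0]]]'; python3 -m pendant '[[[-0.15,0,0,0],[-0.25,0,0,0],[-0.25,0,0,0]]]';  python3 -m pendant '[[[1.5,0,0,0],[4,0,0,0],[6.0,0,0,0],[9,0,-3,0],[12,0,-7,0]]]'; python3 -m pendant '[[[0,0,-3,0],[2,0,-7,0],[6,0,-8,0],[9,0,-9,0],[9,0,-9,0]]]' 0.15;python3 -m pendant '[[[0,0,0,0],[0,0,0,0]]]'
python3 - <<'E'
from h import *
k=cams.camera("side"); cv2.imwrite("pics/b10side.png",zoom(k["frame"],(290,450,190,310),5)); cv2.imwrite("pics/b10full.png",k["frame"][:,:,::-1])
k=cams.camera("top"); cv2.imwrite("pics/b10top.png",zoom(k["frame"],(320,460,140,260),5)); cv2.imwrite("pics/b10tfull.png",k["frame"][:,:,::-1])
E
python3 go.py 568.8 -261.4 71 3.232
```

```text
clock: 32.6
eef_pos: [555.0, -262.7, 71.1]
eef_rot: [3.142, -0.0, -3.051]
wrist_force: [-0.6, 0.0, 0.3]
finger_gap: 0.3
clock: 33.1
eef_pos: [566.9, -261.6, 71.2]
eef_rot: [-3.141, 0.0, -3.051]
wrist_force: [0.2, -0.3, 0.0]
finger_gap: 0.6
clock: 33.4
eef_pos: [569.2, -261.5, 71.2]
eef_rot: [-3.142, 0.0, -3.051]
wrist_force: [-0.1, -0.2, 0.7]
finger_gap: 0.3
clock: 33.9
eef_pos: [447.8, -271.8, 140.4]
eef_rot: [3.139, -0.003, -3.051]
wrist_force: [0.2, -0.1, 0.9]
finger_gap: 0.6
clock: 34.4
eef_pos: [358.1, -281.1, 232.9]
eef_rot: [-3.139, 0.002, -3.053]
wrist_force: [-0.2, 0.3, -0.7]
finger_gap: 37.2
clock: 34.6
eef_pos: [360.5, -280.4, 230.8]
eef_rot: [3.141, -0.0, -3.051]
wrist_force: [-0.3, 0.9, -0.7]
finger_gap: 52.0
t 34.7 pos [ 360.5 -280.3  230.6] rot [ 3.141e+00 -1.000e-03 -3.050e+00] gap 53.9 F [-0.6  0.1  0.5] q6 -2.4
shift cm [-2.092e+01 -2.000e-02  1.596e+01] roll 0.001
```

View pics/b10side.png

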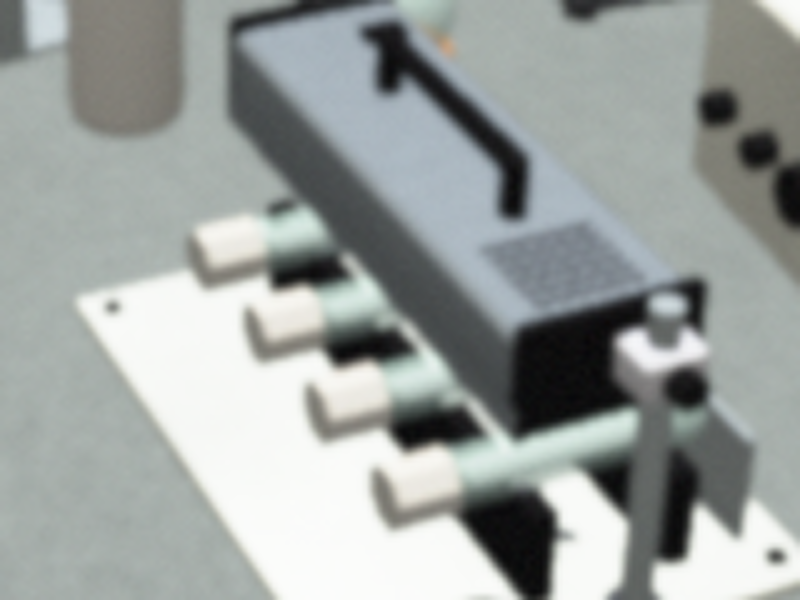

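View pics/b10top.png

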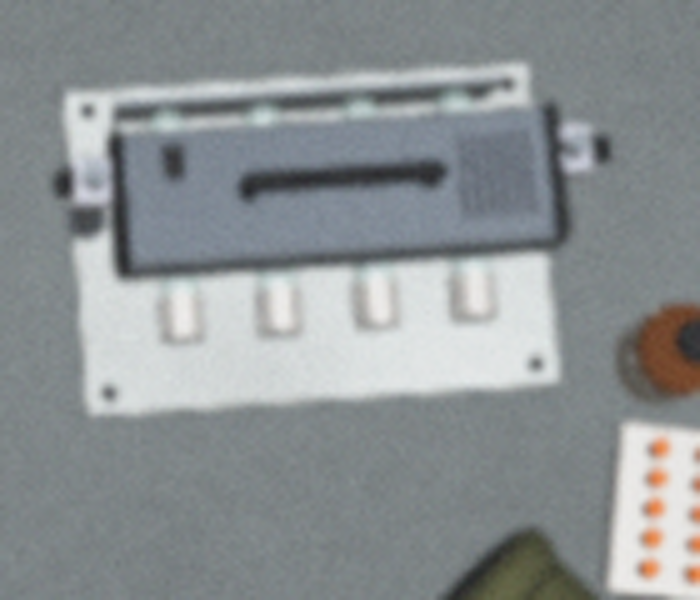

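View pics/b10full.png

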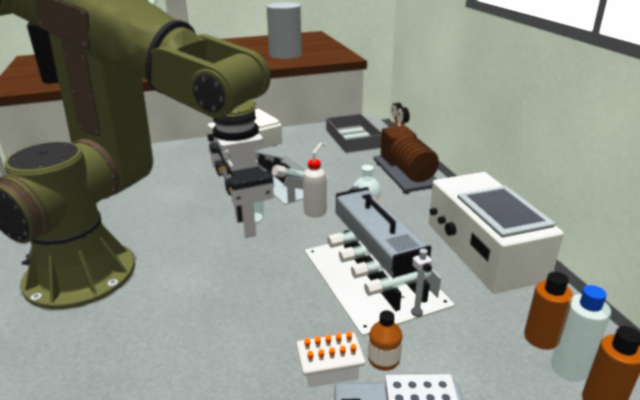

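All four caps are now in a regular row. In the zoomed top view their fronts are at rows 342, 337, 328 and 322, and the round ends are level at the fence. Nothing else looks moved.

```bash
python3 -c "
from cell import manip
print(manip.sign_off())"
```

```text
the job is handed in; nothing more can be done
None
```

Both long tubes are in the stand: tube_a in the groove at y = -93 mm and tube_b in the one at y = -31 mm. Each has its cap towards the robot. I handed the job in at about 35 s; `sign_off` gave no verdict.

**How it was done:** I gripped each tube by the flats of its cap and lifted it out of the rest. I levelled each one against the bench and took a fresh grip on it, then lowered it into its groove under the lamp. With the fingers shut, I then pushed it along to the fence.

**Last checks:**
- **Seating:** in the last pictures from both cameras, the four caps form a regular row and all the round ends reach the fence. By eye, the new tubes sit within about 3 mm of the depth of the loaded ones.
- **Forces:** the wrist readings I took stayed at about 3 N or less, and none showed a knock on the lamp. They are only read at the end of each move. The pushes gave no clear fence contact, so "pushed home" rests on the pictures and the push distance.
- **Other things:** the loaded tubes, the lamp and the other things in view looked unmoved. In the last side picture the arm partly hid the rest and the beaker, so I last saw the short tube clearly just after lifting tube_b.
- **Disagreement:** my fit of the stand's position left up to about 3 pixels of error at the lamp's corners in the side view. I kept the gripper a few millimetres further from the lamp to allow for that.

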